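# Refit a cantilever-rack arm and shelve the asphalt beam

### The arm

A 7-joint arm with a two-finger parallel gripper is mounted at the origin on a cart in front of the work surface, level with it; the furniture and walls round the work are solid. World frame = base frame: x ahead of the robot, y to its left, z up, the work surface at z = 0. Lengths are in mm, angles in rad, forces in N, time in s.
With the tool pointing down it reaches from about 400 to 875 mm from the base axis. Payload 4.4 kg.
Tool frame: the origin (TCP) lies midway between the tips of the shut fingers; the grasp point (between the pads) lies 19 mm behind it; z points along the fingers, y is the line along which they close (so a half turn about z gives the same grasp; the last joint's range is limited). The gripper opens to 85 mm and grips with 20 to 120 N. Pads are 22 mm wide; open, the fingers measure 114 mm over their backs; the gripper's body (76 mm by 85 mm) begins 54 mm behind the grasp point. The pads swing forward as they close: fully open they stand 13 mm farther back than shut.
Start: joints at [-1.384, 0.628, 0.038, 1.517, -0.027, 0.996, -0.02], TCP at [162.549, 629.362, 193.913] pointing down, gripper open.
Joint ranges: [-3.06, 3.06], [-0.37, 2.12], [-1.25, 1.32], [0.18, 2.47], [-1.1, 4.24], [0.23, 1.98], [-2.94, 2.94]. Speed limits (rad/s): [2.57, 2.57, 3.14, 3.14, 3.14, 3.14, 3.14].

### API

Orientations are given as [roll, pitch, yaw] about the fixed x, y, z axes, in that order (R = Rz(yaw) Ry(pitch) Rx(roll)).
In Python, from cell import telemetry, eyes, ctrl, finder gives the robot as it stands.
- The arm moves only by the tool move_arm, never from a script. Its argument "steps" is a list of rows, each a list of 7 numbers: the turn, a rotation vector about the world's x, y, z in degrees, then the shift along the world's x, y, z in m, then the finger opening in m, from 0 to 0.0854. A call has 1 to 5 rows; each row shifts and turns the commanded pose from where the row before left it; what a row does not reach is not made up. A row lasts 1/10 s, in which the tool goes at most 50 mm and 8.59 degrees, less where a joint would pass 70% of its speed; a pose out of reach is approached as far as the arm can. A call with a gripper value outside its range is refused whole. The fingers move at their own pace and stop on an object; the grip force is fixed at half the most. Time passes only in rows, so rows that do not move let the fingers close. It gives the time, the measured TCP pose, the force, the opening and the grip force at its end, in the units of the state.
- telemetry.read_state(): the state, without advancing time (a new reading comes with each control period).
- eyes.get_image(name): name is "side" or "top"; returns (picture, depth): 420x560x3 uint8, blue, green, red; 420x560 float32, mm along the optical axis (not along the pixel's ray), 0 where there is no reading.
- eyes.calibration(name): a dict with "fx", "fy", "cx", "cy" (pixels), "distortion" ([k1, k2, p1, p2, k3] as OpenCV has them; the pictures are not rectified), "position" and "attitude" of the camera in the world. Camera axes: x right, y down, z forward; pixel columns grow to the right and rows downward; lengths in mm; the calibration is good to about 2 mm. A picture is of the moment at which its call begins. calibration takes no time and is no camera call.
- ctrl.finish_job(): hands the job in; it is judged then, once.
Trained networks look in the newest picture that a camera, given by its name, has taken for a name from the list of things; names that differ only in an ending like _2 or _b are one class to them, and where a whole thing is asked for, a point or a joint stands for the part that bears it (a point fixed in the world has none). Each returns a list of dicts, best first, with "confidence" (0 to 1); they miss things now and then, are a little off and sometimes report something else, mostly with a low value. They report only what shows in the picture. A call takes as long as a camera call.
- finder.boxes_of(camera, name): "location" ([x, y, z] in mm, in the coordinates of the camera as it stood for that picture, good to about 4 mm: the middle of the surface that is visible of it).
- finder.cut_out(camera, name): "mask" (420x560 bool, what is visible of it).
- finder.pinpoint(camera, name): "location" ([x, y, z] in mm, in the coordinates of the camera as it stood for that picture, good to about 4 mm: a listed point, or the origin of a listed thing).
The state is a dict: "clock": time; "qpos": joint angles; "qd": joint speeds; "tau": joint torques, N m; "eef_pos": TCP position; "tool_rot": TCP orientation; "force": force on the tool from outside, world axes, zero at the start; "torque": the same for the moment, N m; "width": finger opening in mm; "gripper_force": force on a finger pad.
Only numpy, scipy, OpenCV 4.12 (cv2) and the standard library are available. Lean on these libraries where they do the work, as an engineer would, in place of code of your own. Each camera call takes 0.05 s, during which the arm holds its last target. There are 200 camera calls.

### The job

The bench rack for beam specimens has lost one of its two arms: hook the loose arm's tabs into the slots of the bare upright, level with the arm already fitted on the other upright, and push it fully down until its spring lock snaps out into the slot. Then lay the asphalt beam across both arms, between the connector plates and the end stops, square to the arms and centred between the uprights, and let go of it. Leave the small cores and the jar where they stand.

Things in the scene. Friction and masses are not known exactly. Their poses are not given: they have to be found in the camera images.
- rack: Grey bench-top cantilever rack, fixed. Two foot rails, 40 wide, 22 high, run 155 mm towards the robot from the uprights' faces; a 22 mm high tie joins them; above it nothing stands between the uprights. Origin: on the table, midway between the uprights, in the plane of their front faces; x into the rack (away from the robot), y left, z up. Uprights at y = +120 and -120 mm.
- upright_bare: The upright that lacks an arm, on the left or the right side of the rack. Grey slotted channel, 40 wide (y), 30 deep (x), 266 mm high, hollow, face sheet 4 mm thick. Origin: on the table, middle of the width, in the front face; x into the upright, z up. The seated arm's origin lies 116 mm straight above this origin, its axes parallel to these.
- slot (a point): On upright_bare: middle of the lower edge of the slot for the arm's lower tab, in the front face, 130 mm above the table; axes as the upright. Five identical slots, one above another, have lower edges at 50, 90, 130, 170, 210 mm; each is 26 mm high, 16 wide above, narrowing to 11.5 at the lower edge. An arm level with the fitted one hangs in those at 130 and 170.
- upright_fitted: The other upright, the same in shape and frame, built in one with an arm that is already in place.
- fitted_arm (a point): Origin of the arm already in place on upright_fitted (back of its connector plate, middle of the width, underside), 116 mm above the table. That arm is the same as the loose one and reaches 151 mm towards the robot.
- loose_arm: Loose steel arm, 0.3 to 0.5 kg, standing on its flat underside. Origin: back face of the connector plate (goes against the upright), middle of the width, underside; x out of that face, the way the hooks point; z up. Tube x -150 to -6, 24 wide, 40 high, rubber strip on top to z 42 (beam lies there). Plate x -6 to 0, 28 wide, 70 high. End stop x -150 to -145, up to z 56 mm.
- tube_grip (a point): On the loose arm: middle of the tube at x = -65, z = 25 mm of its frame, about over its centre of mass; a good place to grip across the 24 mm width (y). Axes as the arm.
- lower_tab (a point): Underside of the lower tab's neck on the loose arm (x 2, z 14 mm); goes to the slot's lower edge. The two tabs stand 12 mm out: necks 8 wide, 9 high, 40 mm apart (z 14 and 54), each with a 5 mm wide tooth 11 mm down. They enter with the arm 11 to 17 mm above its seat; with the plate within 3 mm of the face it can go down; the sloped teeth draw it in, 1 mm play is left.
- lock_tongue (a joint): Spring lock of the loose arm, m: steel tongue, 7 wide, 9 high, standing 8 mm out of the plate (arm z 28 to 37) at 0; flush at 0.008. 2 N at 0, 5 N flush. Going in, it is pressed back by metal between slots and its friction may hold the arm up: push down 5 to 10 N. Within 3 mm of the seat it snaps out to 0. Its 6 mm side stud (y 12 to 18, x -20, z 32) must stay free.
- beam: Sawn asphalt test beam, a light teaching specimen of 0.95 kg, 421 mm long (x), 52 wide (y), 52 high, lying on the table. Origin: middle of its underside; z up.
- beam_centre (a point): Centre of the beam, axes as the beam. On the arms it lies 184 mm above the table (bearing strips at 158). The beam's 52 mm width has room between 6 and 145 mm in front of the uprights' faces; its centre belongs about 75 mm in front of them, midway between the uprights, its length along the rack's y.
- small_core: Bystander: small drill core, 50 mm across, 53 high, standing in front of the rack. Origin: middle of its underside.
- small_core_under: Bystander: small drill core, 50 mm across, 49 high, standing between the rack's foot rails. Origin: middle of its underside.
- sample_jar: Bystander: screw-top jar of stone, 51 mm across, 72 high, standing in front of the rack on the right. Origin: middle of its underside.

How it is judged:
By the outcome, as a careful person would: the job done as asked, in the order asked, and still so for the second after the job is handed in, with the robot touching nothing.
It also fails if it takes over 72 s, if anything falls off the work surface, if the arm or the gripper's body presses on something with over 40 N, if the wrist force passes 120 N, or if a joint passes its speed limit or range.

## Working session

There is one attempt and no reset: what is moved stays moved. The work goes in short steps, Python scripts to look and compute and a tool call to move; the robot and the scene stay as the last step left them, time stands still between calls to the robot, and variables do not carry over. Pictures are saved under pics/ and viewed, at most 12 in all, crops included, and the job is handed in when it is done.

Besides the shell and the picture viewer there is one more tool, called after "Emit:" by a JSON object that holds its "op" and its "data". move_arm: Moves the arm, as the interface text tells. Its arguments: {"type":"object","properties":{"steps":{"type":"array"}},"required":["steps"]}

```bash
mkdir -p pics; ls; cat > h.py <<'E'
import sys; sys.path.insert(0,'.')
import numpy as np, cv2
from scipy.spatial.transform import Rotation as R
from cell import telemetry, eyes, ctrl, finder
def cam(n):
    c=eyes.calibration(n); a=np.array(c["attitude"],float)
    M=a if a.shape==(3,3) else R.from_euler('xyz',a).as_matrix()
    return c,M,np.array(c["position"],float)
def w(n,p):
    c,M,t=cam(n); return M@np.array(p)+t
def cloud(n,d,mask):
    c,M,t=cam(n); v,u=np.nonzero(mask&(d>0))
    K=np.array([[c["fx"],0,c["cx"]],[0,c["fy"],c["cy"]],[0,0,1.]])
    q=cv2.undistortPoints(np.c_[u,v].astype(float)[:,None],K,np.array(c["distortion"],float))[:,0]
    z=d[v,u]; return np.c_[q*z[:,None],z]@M.T+t
E
python3 - <<'E'
from h import *
for n in("side","top"):
    print(eyes.calibration(n)); im,d=eyes.get_image(n); cv2.imwrite(f'pics/{n}0.png',im); np.save(f'{n}0.npy',d)
    for k in["rack","upright_bare","slot","upright_fitted","fitted_arm","loose_arm","tube_grip","lower_tab","beam","beam_centre","small_core","small_core_under","sample_jar"]:
        r=finder.pinpoint(n,k); print(n,k,[(np.round(w(n,x["location"])).tolist(),round(x["confidence"],2)) for x in r[:2]])
print(telemetry.read_state())
E
```

```text
pics
{'fx': 484.08414465223717, 'fy': 484.08414465223717, 'cx': 282.8590130300909, 'cy': 201.651158636867, 'distortion': array([0.01833472, 0.        , 0.        , 0.        , 0.        ]), 'position': array([ 294.21854522, -961.20547532,  822.1664887 ]), 'attitude': array([-2.17250791,  0.01926537, -0.27746148])}
side rack [([701.0, -1.0, 2.0], 0.64)]
side upright_bare [([699.0, -117.0, 1.0], 0.9), ([415.0, 97.0, 3.0], 0.66)]
side slot []
side upright_fitted [([709.0, 124.0, 1.0], 0.94)]
side fitted_arm [([705.0, 123.0, 117.0], 0.8)]
side loose_arm [([501.0, -287.0, 1.0], 0.79), ([697.0, -114.0, -1.0], 0.52)]
side tube_grip [([435.0, -310.0, 28.0], 0.62)]
side lower_tab [([500.0, -287.0, 18.0], 0.68)]
side beam [([552.0, 329.0, -1.0], 0.92)]
side beam_centre [([553.0, 330.0, 25.0], 0.65), ([415.0, 92.0, -1.0], 0.29)]
side small_core [([414.0, 97.0, -2.0], 0.93)]
side small_core_under [([631.0, 33.0, -3.0], 0.66)]
side sample_jar [([404.0, -114.0, -2.0], 0.6), ([498.0, -290.0, -0.0], 0.23)]
{'fx': 403.1778355710761, 'fy': 403.1778355710761, 'cx': 279.596341392681, 'cy': 216.942667637
[... 901 characters left out ...]
.0, -3.0], 0.63)]
{'clock': 1.4, 'qpos': array([-1.38379032,  0.62839045,  0.03850523,  1.5174135 , -0.02702041,
        0.99628889, -0.01998327]), 'qd': array([-0.00116211,  0.00039302,  0.00020388, -0.00066837,  0.00203017,
        0.00094521,  0.00095825]), 'tau': array([ 7.58590504e-04, -5.63269758e+01,  1.22554913e+00, -1.93783808e+01,
        1.08175454e-02,  1.54812256e-03,  2.22681803e-05]), 'eef_pos': array([162.55130701, 629.35856508, 193.91537592]), 'tool_rot': array([ 3.14157545e+00, -5.09826403e-05,  2.88876274e+00]), 'force': array([ 0.19265404, -0.22471358,  0.136988  ]), 'torque': array([-0.01014292, -0.00568732, -0.02262494]), 'gripper_force': 0.0, 'width': 85.6474467715162}
```

```bash
python3 - <<'E'
from h import *
a=cv2.imread('pics/side0.png');b=cv2.imread('pics/top0.png')
cv2.imwrite('pics/top0v.png',b)
def rep(n,k,zlo,zhi):
    d=np.load(f'{n}0.npy'); r=finder.cut_out(n,k)
    if not r: print(n,k,None); return
    p=cloud(n,d,r[0]["mask"]); q=p[(p[:,2]>zlo)&(p[:,2]<zhi)]
    (c,s,an)=cv2.minAreaRect(q[:,:2].astype(np.float32))
    print(n,k,len(q),np.round(q.mean(0),1),'rect',np.round(c,1),np.round(s,1),round(an,1),'z',np.round(np.percentile(p[:,2],[2,50,98]),1),round(r[0]["confidence"],2))
for n in("side","top"):
    rep(n,"beam",47,60); rep(n,"loose_arm",37,47); rep(n,"loose_arm",50,80)
    rep(n,"upright_fitted",260,275);rep(n,"upright_fitted",150,165); rep(n,"upright_bare",258,275)
    rep(n,"small_core",45,60);rep(n,"sample_jar",65,80);rep(n,"small_core_under",42,55)
E
```

```text
side beam 808 [480.  347.7  52.2] rect [495.4 347. ] [ 63.8 300.8] 74.0 z [ 1.9 40.  56.1] 0.65
side loose_arm 730 [ 424.2 -318.3   42.5] rect [ 420.2 -319.6] [162.   46.9] 30.2 z [ 0.5 38.8 68.2] 0.78
side loose_arm 172 [ 462.3 -301.9   60.9] rect [ 432.  -313.9] [161.6  29.7] 23.4 z [ 0.5 38.8 68.2] 0.78
side upright_fitted 93 [716.8 114.9 265.6] rect [718.4 118.6] [39.  30.8] 89.0 z [ 25.5 148.2 266.4] 0.66
side upright_fitted 416 [638.5 117.  157. ] rect [643.2 120.6] [ 34.5 180.2] 85.8 z [ 25.5 148.2 266.4] 0.66
side upright_bare 193 [ 711.2 -121.6  265.2] rect [ 712.7 -117.8] [44. 33.] 86.8 z [ 24.7 157.8 267.2] 0.56
side small_core 179 [414.   86.7  51.7] rect [414.3  88.6] [48.3 46.5] 55.4 z [ 3.9 41.5 55.4] 0.86
side sample_jar 282 [ 403.6 -115.6   71.8] rect [ 404.4 -112.7] [50.5 47.4] 67.9 z [ 6.8 54.8 74.9] 0.68
side small_core_under 192 [629.1  29.   47.9] rect [630.5  32.1] [53.3 45.7] 72.5 z [ 1.6 39.3 51.2] 0.7
top beam 2007 [550.  330.4  51.5] rect [552.7 329.6] [ 54.6 416. ] 73.2 z [ 6.3 50.5 56.3] 0.84
top loose_arm 309 [ 424.3 -316.5   41.3] rect [ 431.8 -313.8] [154.2  26.1] 23.2 z [ 4.1 40.  67.2] 0.95
top loose_arm 39 [ 459.4 -298.1   61.7] rect [ 430.5 -310.8] [157.8  20.3] 23.1 z [ 4.1 40.  67.2] 0.95
top upright_fitted 186 [717.  122.1 265.4] rect [716.9 121.8] [32.6 40.5] 1.7 z [ 22.9 159.  267.6] 0.66
top upright_fitted 406 [631.2 124.2 157.4] rect [629.8 124.4] [ 38.4 151.8] 88.7 z [ 22.9 159.  267.6] 0.66
top upright_bare 174 [ 710.6 -118.3  265.4] rect [ 711.2 -117.7] [38.  32.1] 89.4 z [  0.7 169.6 268.6] 0.56
top small_core 197 [415.9  92.2  51.2] rect [416.5  93. ] [46.3 46.9] 0.3 z [ 0.6 50.9 55.8] 0.77
top sample_jar 214 [ 404.9 -111.    70.9] rect [ 404.6 -111.1] [47.5 48. ] 63.9 z [ 1.4 70.6 75.8] 0.47
top small_core_under 182 [631.   32.5  47.6] rect [631.6  32.7] [46. 47.] 27.8 z [22.3 47.3 52.1] 0.56
```

View pics/top0.png

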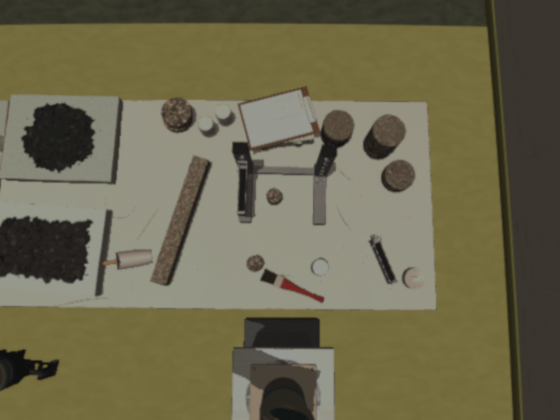

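View pics/side0.png

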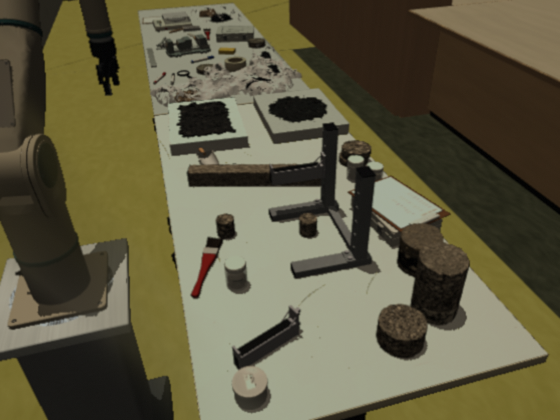

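The pictures agree with the networks. The loose arm is at top (383,258), the bare upright is the right one at top (325,160), and the beam is at top (180,220). The jar is at (320,267) and the cores are at (255,262) and (274,196). I'm setting out for the loose arm, raising the tool on the way.

Emit:
{"op": "move_arm", "data": {"steps": [[0,0,-6.8,0.022,-0.041,0.008,0.085],[0,0,-6.8,0.022,-0.041,0.008,0.085],[0,0,-6.8,0.022,-0.041,0.008,0.085],[0,0,-6.8,0.022,-0.041,0.008,0.085],[0,0,-6.8,0.022,-0.041,0.008,0.085]]}}

```text
clock: 2.8
eef_pos: [273.2, 422.7, 234.4]
tool_rot: [3.141, -0.0, 2.291]
force: [1.9, -0.2, -0.0]
width: 85.1
gripper_force: 0.0
```

Emit:
{"op": "move_arm", "data": {"steps": [[0,0,-6.8,0.022,-0.041,0.008,0.085],[0,0,-6.8,0.022,-0.041,0.008,0.085],[0,0,-6.8,0.022,-0.041,0.008,0.085],[0,0,-6.8,0.022,-0.041,0.008,0.085],[0,0,-6.8,0.022,-0.041,0.008,0.085]]}}

```text
clock: 3.3
eef_pos: [383.2, 217.8, 274.6]
tool_rot: [3.141, -0.001, 1.697]
force: [0.3, 0.1, -0.8]
width: 84.9
gripper_force: 0.0
```

Emit:
{"op": "move_arm", "data": {"steps": [[0,0,-6.8,0.022,-0.041,0.008,0.085],[0,0,-6.8,0.022,-0.041,0.008,0.085],[0,0,-6.8,0.022,-0.041,0.008,0.085],[0,0,-6.8,0,-0.048,0,0.085],[0,0,-6.8,0,-0.048,0,0.085]]}}

```text
clock: 3.8
eef_pos: [449.1, -1.5, 298.3]
tool_rot: [3.14, -0.001, 1.104]
force: [-0.1, 0.1, 0.6]
width: 85.0
gripper_force: 0.0
```

Emit:
{"op": "move_arm", "data": {"steps": [[0,0,-5.7,-0.002,-0.044,-0.018,0.085],[0,0,-5.7,-0.002,-0.044,-0.018,0.085],[0,0,-5.7,-0.002,-0.044,-0.018,0.085],[0,0,-5.7,-0.002,-0.044,-0.018,0.085],[0,0,-5.7,-0.002,-0.044,-0.018,0.085]]}}

```text
clock: 4.3
eef_pos: [438.6, -221.2, 207.4]
tool_rot: [3.141, -0.001, 0.608]
force: [1.5, 0.8, 0.6]
width: 85.1
gripper_force: 0.0
```

Emit:
{"op": "move_arm", "data": {"steps": [[0,0,-5.7,-0.001,-0.044,-0.018,0.085],[0,0,-5.9,-0.001,-0.046,-0.018,0.085],[0,0,0,0,0,-0.04,0.085],[0,0,0,0,0,0,0.085]]}}

```text
clock: 4.7
eef_pos: [433.6, -308.6, 128.1]
tool_rot: [-3.135, 0.004, 0.406]
force: [-0.2, 1.5, 0.1]
width: 85.3
gripper_force: 0.0
```

```bash
python3 - <<'E'
from h import *
for n in("side","top"):
    im,d=eyes.get_image(n); cv2.imwrite(f'pics/{n}1.png',im)
    for k in["tube_grip","loose_arm","lower_tab"]:
        print(n,k,[(np.round(w(n,x["location"])).tolist(),round(x["confidence"],2)) for x in finder.pinpoint(n,k)[:2]])
s=telemetry.read_state(); print(s["eef_pos"],np.degrees(s["tool_rot"]))
im=cv2.imread('pics/side1.png')[240:410,200:370]; cv2.imwrite('pics/s1c.png',cv2.resize(im,None,fx=3.5,fy=3.5))
E
```

```text
side tube_grip [([435.0, -311.0, 29.0], 0.9), ([404.0, -114.0, 0.0], 0.73)]
side loose_arm []
side lower_tab [([495.0, -281.0, 17.0], 0.75)]
top tube_grip [([703.0, 120.0, 111.0], 0.67), ([440.0, -312.0, 25.0], 0.61)]
top loose_arm [([498.0, -284.0, -2.0], 0.49), ([693.0, -115.0, 2.0], 0.39)]
top lower_tab []
[ 437.61553463 -309.41746961  133.22786894] [ 1.79903224e+02 -1.05027146e-01  2.34962469e+01]
```

View pics/s1c.png

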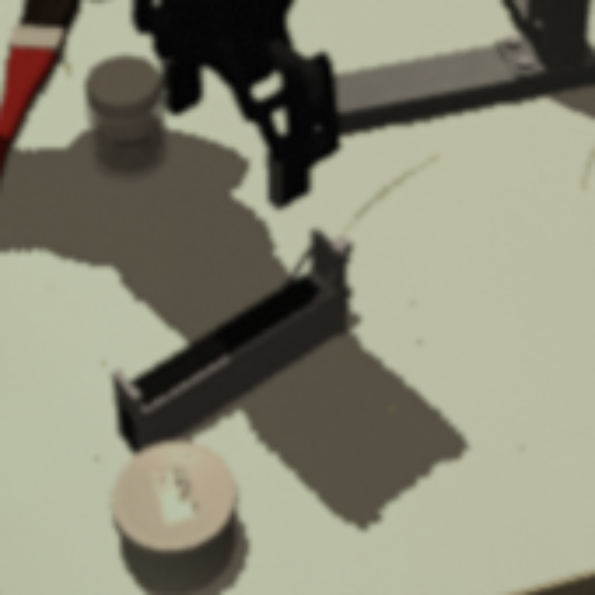

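The gripper hangs above the tube (crop 220,330). The white-lidded pot (crop 175,500) is clear of the near finger. I'm going down to grip.

Emit:
{"op": "move_arm", "data": {"steps": [[0,0,0,0,-0.001,-0.045,0.085],[0,0,0,0,-0.001,-0.045,0.085],[0,0,0,0,0,-0.034,0.085],[0,0,0,0,0,0,0.085],[0,0,0,0,0,0,0.0]]}}

```text
clock: 5.6
eef_pos: [436.8, -312.1, 8.7]
tool_rot: [3.141, -0.0, 0.409]
force: [0.1, -0.5, -0.0]
width: 72.9
gripper_force: 0.0
```

Emit:
{"op": "move_arm", "data": {"steps": [[0,0,0,0,0,0,0.0],[0,0,0,0,0,0,0.0],[0,0,0,0,0,0,0.0],[0,0,0,0,0,0,0.0],[0,0,0,0,0,0,0.0]]}}

```text
clock: 6.1
eef_pos: [436.9, -311.7, 8.4]
tool_rot: [3.141, -0.001, 0.409]
force: [-0.4, -0.5, 1.0]
width: 0.5
gripper_force: 0.0
```

The fingers shut without gripping anything, so I'm taking a look.

```bash
python3 - <<'E'
from h import *
for n in("side","top"):
    im,d=eyes.get_image(n); cv2.imwrite(f'pics/{n}2.png',im); np.save(f'{n}2.npy',d)
    for k in["tube_grip","loose_arm","lower_tab"]:
        print(n,k,[(np.round(w(n,x["location"])).tolist(),round(x["confidence"],2)) for x in finder.pinpoint(n,k)[:2]])
s=telemetry.read_state(); print(s["eef_pos"],np.degrees(s["tool_rot"]),s["width"],s["gripper_force"])
a=cv2.imread('pics/side2.png')[230:410,200:370]; b=cv2.imread('pics/top2.png')[210:310,330:440]
a=cv2.resize(a,(400,424),interpolation=cv2.INTER_CUBIC);b=cv2.resize(b,(400,424),interpolation=cv2.INTER_CUBIC)
cv2.imwrite('pics/c2.png',np.clip(np.hstack([a,b])*1.4,0,255).astype('uint8'))
E
```

```text
side tube_grip [([434.0, -311.0, 28.0], 0.85), ([696.0, -120.0, -1.0], 0.57)]
side loose_arm [([501.0, -286.0, 2.0], 0.97)]
side lower_tab [([499.0, -287.0, 16.0], 0.83)]
top tube_grip []
top loose_arm []
top lower_tab [([696.0, -115.0, 132.0], 0.35)]
[ 436.48337705 -311.64520281    7.84333222] [-1.79994267e+02  4.69125720e-03  2.34117802e+01] 0.1694204498086101 0.0
```

View pics/c2.png

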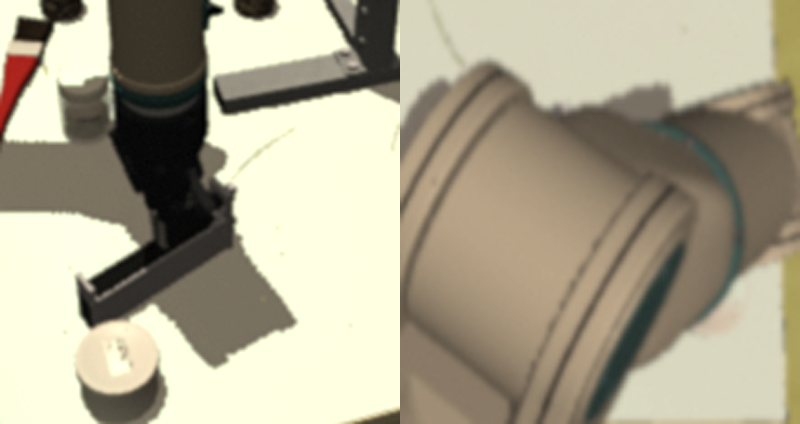

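```bash
python3 - <<'E'
from h import *
d0=np.load('side0.npy');d2=np.load('side2.npy')
m=np.zeros(d2.shape,bool); m[250:380,220:330]=1
P=cloud('side',d2,m); t=np.radians(23.2); o=np.array([499,-286.])
q=(P[:,:2]-o)@np.array([[np.cos(t),-np.sin(t)],[np.sin(t),np.cos(t)]])  # arm frame x,y
k=(abs(q[:,1])<70)&(q[:,0]>-165)&(q[:,0]<30)
q=q[k];z=P[k,2]
for xa in range(-150,10,15):
    r=(q[:,0]>xa)&(q[:,0]<xa+15)
    out=[]
    for za in range(5,95,10):
        s=r&(z>za)&(z<za+10); out.append(f"{q[s,1].min():.0f}..{np.median(q[s,1]):.0f}..{q[s,1].max():.0f}" if s.sum()>2 else '-')
    print(xa,out)
im=cv2.imread('pics/side2.png')[255:345,225:315]; im=np.clip((im/255.)**.5*255,0,255).astype('uint8')
cv2.imwrite('pics/c3.png',cv2.resize(im,(600,600),interpolation=cv2.INTER_CUBIC))
E
```

```text
-150 ['-10..-8..-7', '-12..-9..-6', '-10..-8..-6', '-70..-49..14', '-62..-27..10', '-8..6..13', '-', '-', '-']
-135 ['-11..-8..63', '-10..-9..-6', '-10..-8..-6', '-64..0..14', '-9..-6..8', '-', '-', '-', '-']
-120 ['-9..-8..-7', '-11..-9..-8', '-11..-8..-6', '-11..-1..14', '-7..3..11', '-', '-', '-', '-']
-105 ['-11..-9..43', '-12..-9..-8', '-10..-9..-8', '-11..-1..14', '-5..-2..8', '-', '-', '-', '-']
-90 ['-51..-10..51', '-11..-9..-7', '-11..-10..-7', '-11..-3..16', '-9..4..10', '-6..-1..8', '-5..2..9', '-5..2..8', '-27..3..27']
-75 ['-42..-9..61', '-11..-9..-8', '-11..-9..-7', '-11..-7..15', '-10..-5..-4', '-13..-11..-5', '-14..-11..-4', '-14..-8..13', '-14..-12..24']
-60 ['-47..-10..-8', '-11..-10..-7', '-11..-9..-7', '-11..-8..3', '-8..-5..2', '-', '-', '-', '-']
-45 ['-12..-10..-8', '-13..-10..-9', '-11..-10..-8', '-13..-7..5', '-', '-', '-', '-', '-']
-30 ['-63..-10..-8', '-11..-10..-9', '-12..-10..-8', '-13..-5..4', '-13..-10..-1', '-13..-13..-11', '-', '-', '-']
-15 ['-62..-11..-10', '-14..-12..-10', '-14..-12..-10', '-14..-9..5', '-15..-12..14', '-15..-11..15', '-14..-0..15', '-', '-']
0 ['-', '-3..-3..-1', '-', '-', '-', '-3..-1..5', '-', '-', '-']
```

View pics/c3.png

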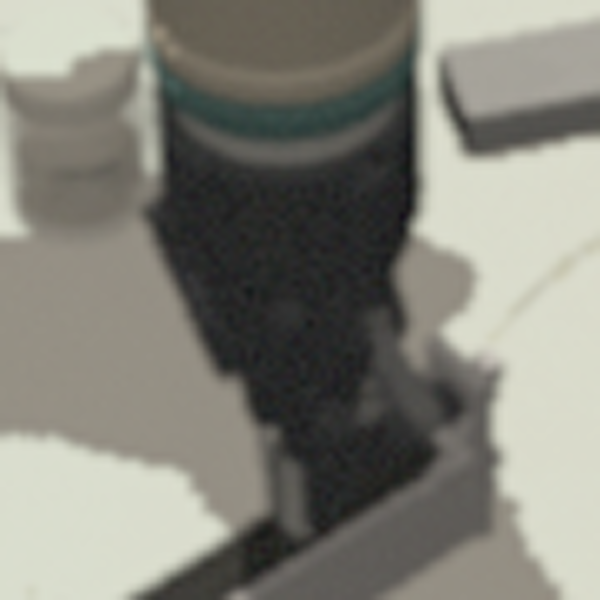

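The fingers look shut at or above the strip top (crop ~290,530), although the TCP reads z 8. I'm raising the tool 60 mm to measure where the tips really are.

Emit:
{"op": "move_arm", "data": {"steps": [[0,0,0,0,0,0.03,0.0],[0,0,0,0,0,0.03,0.0],[0,0,0,0,0,0,0.0],[0,0,0,0,0,0,0.0]]}}

```text
clock: 6.9
eef_pos: [437.0, -311.6, 68.3]
tool_rot: [3.141, -0.001, 0.409]
force: [-0.4, 0.5, -0.4]
width: 0.2
gripper_force: 0.0
```

```bash
python3 - <<'E'
from h import *
im,d2=eyes.get_image('side'); cv2.imwrite('pics/side3.png',im); np.save('side3.npy',d2)
s=telemetry.read_state(); print(s["eef_pos"],s["width"])
d0=np.load('side0.npy')
m=np.zeros(d2.shape,bool); m[230:380,220:330]=1
m&=(d0-d2>15)
P=cloud('side',d2,m); t=np.radians(23.2); o=np.array([499,-286.])
q=(P[:,:2]-o)@np.array([[np.cos(t),-np.sin(t)],[np.sin(t),np.cos(t)]])
z=P[:,2]; k=(abs(q[:,1])<70)&(q[:,0]>-130)&(q[:,0]<0); q=q[k];z=z[k]
for za in range(0,200,10):
    s=(z>za)&(z<za+10)
    if s.sum()>2: print(za,s.sum(),np.round(np.percentile(q[s],[5,50,95],axis=0).T,0).tolist())
im=im[245:345,225:325]; im=np.clip((im/255.)**.5*255,0,255).astype('uint8')
cv2.imwrite('pics/c4.png',cv2.resize(im,(600,600),interpolation=cv2.INTER_CUBIC))
E
```

```text
[ 436.4732767  -311.12897845   67.55199749] 0.12690460771936368
110 32 [[-78.0, -74.0, -60.0], [-12.0, -6.0, 6.0]]
120 49 [[-77.0, -73.0, -61.0], [-13.0, -10.0, 7.0]]
130 40 [[-78.0, -74.0, -70.0], [-13.0, -6.0, 13.0]]
140 22 [[-79.0, -77.0, -73.0], [-12.0, -1.0, 8.0]]
150 78 [[-80.0, -78.0, -62.0], [-28.0, -4.0, 30.0]]
160 98 [[-79.0, -78.0, -58.0], [-34.0, -14.0, 34.0]]
170 112 [[-83.0, -78.0, -64.0], [-41.0, -1.0, 43.0]]
180 105 [[-84.0, -78.0, -74.0], [-51.0, 5.0, 52.0]]
190 178 [[-84.0, -77.0, -57.0], [-60.0, -37.0, 54.0]]
```

View pics/c4.png

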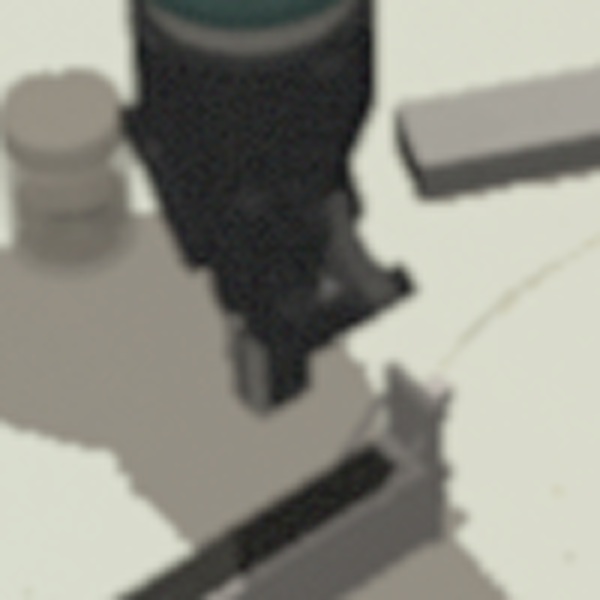

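The measured tips are about 41 mm above the reported TCP: z 109 against 68. The lateral position agrees. I'll allow for this offset in z, so I'm opening and going lower with an eye on the force.

Emit:
{"op": "move_arm", "data": {"steps": [[0,0,0,0,0,0,0.085],[0,0,0,0,0,0,0.085],[0,0,0,0,0,0,0.085],[0,0,0,0,0,-0.01,0.085],[0,0,0,0,0,-0.02,0.085]]}}

```text
clock: 7.45
eef_pos: [437.4, -312.3, 37.9]
tool_rot: [3.139, -0.001, 0.409]
force: [0.2, -0.6, -0.7]
width: 72.2
gripper_force: 0.0
```

Emit:
{"op": "move_arm", "data": {"steps": [[0,0,0,0,0,-0.02,0.085],[0,0,0,0,0,-0.015,0.085],[0,0,0,0,0,-0.01,0.085],[0,0,0,0,0,0,0.085]]}}

```text
clock: 7.85
eef_pos: [435.5, -311.0, -8.7]
tool_rot: [-3.139, 0.001, 0.408]
force: [-0.2, -0.1, 0.6]
width: 85.4
gripper_force: 0.0
```

Emit:
{"op": "move_arm", "data": {"steps": [[0,0,0,0,0,-0.01,0.085],[0,0,0,0,0,-0.007,0.085],[0,0,0,0,0,-0.006,0.085],[0,0,0,0,0,0,0.085]]}}

```text
clock: 8.25
eef_pos: [436.3, -311.3, -30.7]
tool_rot: [-3.141, 0.0, 0.409]
force: [0.7, -0.0, -0.1]
width: 85.3
gripper_force: 0.0
```

Emit:
{"op": "move_arm", "data": {"steps": [[0,0,0,0,0,0,0.0],[0,0,0,0,0,0,0.0],[0,0,0,0,0,0,0.0],[0,0,0,0,0,0,0.0],[0,0,0,0,0,0,0.0]]}}

```text
clock: 8.75
eef_pos: [436.8, -311.7, -29.7]
tool_rot: [3.141, -0.001, 0.408]
force: [-0.7, 1.0, 2.9]
width: 23.1
gripper_force: 60.6
```

Gripped: 23.1 mm and 61 N. Now I lift it, turn it to the rack's yaw (about -1.4°) and bring it in front of the bare upright.

Emit:
{"op": "move_arm", "data": {"steps": [[0,0,0,0,0,0.015,0.0],[0,0,0,0,0,0.035,0.0],[0,0,0,0,0,0.045,0.0],[0,0,0,0,0,0.035,0.0],[0,0,-4.1,0.027,0.033,0,0.0]]}}

```text
clock: 9.25
eef_pos: [461.9, -287.2, 105.2]
tool_rot: [3.13, -0.002, 0.325]
force: [2.0, -2.7, -4.4]
width: 23.3
gripper_force: 59.8
```

Emit:
{"op": "move_arm", "data": {"steps": [[0,0,-4.1,0.027,0.033,0,0.0],[0,0,-4.1,0.027,0.033,0,0.0],[0,0,-4.1,0.027,0.033,0,0.0],[0,0,-4.1,0.025,0.033,0,0.0],[0,0,-4.2,0.022,0.032,0,0.0]]}}

```text
clock: 9.75
eef_pos: [592.1, -112.1, 99.1]
tool_rot: [-3.141, 0.001, -0.024]
force: [0.4, -0.5, -4.1]
width: 23.0
gripper_force: 59.5
```

Emit:
{"op": "move_arm", "data": {"steps": [[0,0,0,0,0,0,0.0],[0,0,0,0,0,0,0.0]]}}

```text
clock: 9.95
eef_pos: [591.1, -112.8, 98.7]
tool_rot: [-3.141, 0.002, -0.019]
force: [0.0, -0.9, -3.7]
width: 23.2
gripper_force: 59.8
```

```bash
python3 - <<'E'
from h import *
s=telemetry.read_state(); print(s["eef_pos"],np.degrees(s["tool_rot"]),s["force"],s["width"])
for n in("side","top"):
    im,d=eyes.get_image(n); cv2.imwrite(f'pics/{n}4.png',im); np.save(f'{n}4.npy',d)
    for k in["loose_arm","lower_tab","slot","upright_bare","fitted_arm"]:
        print(n,k,[(np.round(w(n,x["location"])).tolist(),round(x["confidence"],2)) for x in finder.pinpoint(n,k)[:2]])
a=cv2.imread('pics/side4.png')[150:280,270:400]; b=cv2.imread('pics/top4.png')[110:240,265:395]
a=cv2.resize(a,(400,400),interpolation=cv2.INTER_CUBIC);b=cv2.resize(b,(400,400),interpolation=cv2.INTER_CUBIC)
cv2.imwrite('pics/c5.png',np.clip((np.hstack([a,b])/255.)**.5*255,0,255).astype('uint8'))
E
```

```text
[ 591.10696211 -112.80823586   98.71683428] [-1.79991887e+02  1.29565945e-01 -1.06582254e+00] [ 0.0353954  -0.93768157 -3.72870819] 23.24323884452384
side loose_arm [([660.0, -117.0, 124.0], 0.78)]
side lower_tab [([701.0, -120.0, 129.0], 0.43)]
side slot [([703.0, -120.0, 133.0], 0.64)]
side upright_bare [([697.0, -118.0, -2.0], 0.92), ([554.0, 329.0, -4.0], 0.63)]
side fitted_arm [([708.0, 124.0, 2.0], 0.58), ([705.0, 124.0, 112.0], 0.55)]
top loose_arm [([549.0, 334.0, 1.0], 0.3)]
top lower_tab [([632.0, 30.0, 0.0], 0.48)]
top slot [([696.0, -116.0, 130.0], 0.59)]
top upright_bare []
top fitted_arm [([704.0, 123.0, 113.0], 0.85)]
```

View pics/c5.png

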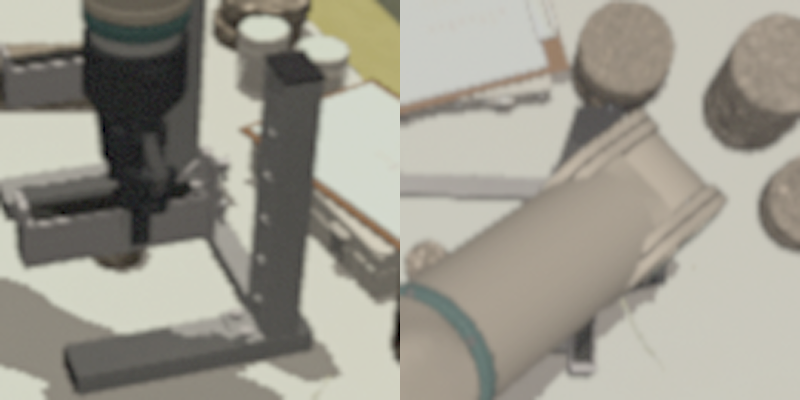

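The side view shows the arm held in front of the right upright: plate at crop (210,200), upright face edge at (260,180). Next I'm measuring the remaining gap and heights from depth.

```bash
python3 - <<'E'
from h import *
d=np.load('side4.npy')
m=np.zeros(d.shape,bool); m[150:280,265:400]=1
P=cloud('side',d,m)
g=lambda lo,hi:P[((P>lo)&(P<hi)).all(1)]
# upright side face: y about -138, x 690..730
for z in range(30,260,25):
    q=g([685,-150,z],[740,-128,z+25]); print('up',z,len(q),'y',np.round(np.median(q[:,1]),1),'x',np.round(np.percentile(q[:,0],[1,5,95]),1))
t=g([680,-150,255],[760,-80,275]); print('top',np.round(np.percentile(t,[3,50,97],axis=0),1).tolist())
# arm: side wall
for x in range(510,690,15):
    q=g([x,-150,100],[x+15,-100,215])
    if len(q)>3:
        s=q[(q[:,2]>138)&(q[:,2]<162)]
        print('arm',x,len(q),'z',np.round(np.percentile(q[:,2],[2,98]),1),'ywall',np.round(np.median(s[:,1]),1) if len(s) else None)
q=g([640,-140,125],[690,-95,200]); print('front x pct by z')
for z in range(125,200,5):
    s=q[(q[:,2]>z)&(q[:,2]<z+5)]
    if len(s)>2: print(z,len(s),np.round(np.percentile(s[:,0],[5,50,95]),1),np.round(np.median(s[:,1]),1))
E
```

```text
up 30 94 y -136.7 x [686.4 697.  724.4]
up 55 101 y -136.9 x [696.5 697.5 725.5]
up 80 106 y -136.9 x [696.9 697.5 725.6]
up 105 114 y -136.8 x [697.  697.6 725.3]
up 130 113 y -136.9 x [697.2 697.8 725.6]
up 155 120 y -136.5 x [696.8 697.2 727. ]
up 180 120 y -136.8 x [697.2 697.9 726.1]
up 205 132 y -136.9 x [696.8 697.8 725.7]
up 230 134 y -136.4 x [697.1 697.8 726.7]
up 255 95 y -136.3 x [696.4 698.  726.5]
top [[697.2, -139.6, 256.1], [710.3, -125.2, 265.9], [727.4, -99.0, 268.6]]
arm 510 123 z [131.3 172.5] ywall -122.0
arm 525 129 z [130.6 172.6] ywall -122.3
arm 540 128 z [130.8 172.7] ywall -123.2
arm 555 131 z [131.7 172.7] ywall -123.2
arm 570 221 z [131.3 212.4] ywall -125.1
arm 585 79 z [131.3 209.4] ywall -136.4
arm 600 51 z [130.1 159. ] ywall -125.2
arm 615 96 z [131.2 171.8] ywall -125.6
arm 630 137 z [130.9 182.1] ywall -125.5
arm 645 159 z [130.  200.2] ywall -126.8
arm 660 52 z [134.1 193.2] ywall -117.1
front x pct by z
125 5 [643.6 647.9 651.6] -125.0
130 11 [641.3 649.7 664.7] -126.4
135 12 [642.4 650.5 664.7] -125.3
140 14 [643.7 651.  663.2] -126.5
145 19 [642.4 652.2 667.4] -124.3
150 18 [643.4 653.3 665.6] -124.2
155 11 [641.1 649.  656.9] -125.8
160 15 [641.1 646.5 661.9] -125.8
165 27 [642.  647.9 654.8] -120.3
170 19 [647.6 650.6 666. ] -119.5
175 12 [645.1 650.4 664.5] -124.2
180 23 [641.9 650.2 663.5] -118.0
185 22 [646.8 650.2 668.2] -118.5
190 21 [649.1 651.  665.8] -118.2
195 20 [649.2 651.6 655.5] -114.9
```

Relative to the upright (face x 697, centre y -116.5), the plate is at x≈656, y≈-114.4, with the arm's underside about 130 mm above the table, 14 mm above its seat. I'm moving in, 41 mm in all, with a 2 mm shift right.

Emit:
{"op": "move_arm", "data": {"steps": [[0,0,0,0.013,-0.001,0,0.0],[0,0,0,0.012,-0.001,0,0.0],[0,0,0,0.005,0,0,0.0],[0,0,0,0,0,0,0.0]]}}

```text
clock: 10.95
eef_pos: [621.9, -116.6, 99.8]
tool_rot: [3.141, -0.0, -0.022]
force: [0.2, 0.1, -4.5]
width: 23.5
gripper_force: 59.8
```

Emit:
{"op": "move_arm", "data": {"steps": [[0,0,0,0.003,0,0,0.0],[0,0,0,0.002,0,0,0.0],[0,0,0,0,0,0,0.0]]}}

```text
clock: 11.25
eef_pos: [625.9, -116.6, 99.8]
tool_rot: [-3.141, 0.001, -0.023]
force: [-0.4, 0.7, -3.4]
width: 23.0
gripper_force: 59.8
```

```bash
cat > m.py <<'E'
from h import *
def meas(x0,x1,yw=(-150,-100)):
    im,d=eyes.get_image('side'); s=telemetry.read_state(); print(np.round(s["eef_pos"],1),np.degrees(s["tool_rot"]).round(2),s["force"].round(1))
    m=np.zeros(d.shape,bool); m[140:290,255:400]=1; P=cloud('side',d,m)
    g=lambda lo,hi:P[((P>lo)&(P<hi)).all(1)]
    q=g([702,-150,60],[722,-128,240]); print('upright side y',q[:,1].mean().round(2))
    for x in range(x0,x1,15):
        q=g([x,yw[0],90],[x+15,yw[1],220]); 
        if len(q)<4: continue
        zb=np.percentile(q[:,2],2); s=q[(q[:,2]>zb+5)&(q[:,2]<zb+30)]
        print(x,len(q),'z',np.percentile(q[:,2],[1,2,5,98]).round(1),'y',np.median(s[:,1]).round(1) if len(s) else None)
    return im,P
E
python3 - <<'E'
from m import *
im,P=meas(530,697); cv2.imwrite('pics/side5.png',im)
for z in range(120,205,4):
    s=P[(P[:,2]>z)&(P[:,2]<z+4)&(P[:,0]>600)&(P[:,0]<740)&(abs(P[:,1]+120)<25)]
    b,_=np.histogram(s[:,0],np.arange(670,712,3)); print(z,b)
E
```

```text
[ 626.  -116.6   99.8] [-1.7999e+02  5.0000e-02 -1.3000e+00] [-0.8  0.6 -4.6]
upright side y -136.79
530 93 z [134.2 134.9 137.  187.6] y -122.9
545 126 z [132.1 132.5 133.3 174.1] y -124.8
560 121 z [132.9 133.4 135.4 174.4] y -125.9
575 128 z [130.8 132.  133.5 173.6] y -126.3
590 130 z [131.3 131.8 134.6 174.1] y -126.9
605 249 z [132.5 133.5 138.1 218.6] y -129.0
620 86 z [130.9 131.7 134.7 216.6] y -140.3
635 50 z [131.6 132.4 133.8 159.4] y -129.5
650 94 z [132.  132.4 133.  173.4] y -129.1
665 129 z [131.3 131.9 134.7 182.6] y -129.6
680 160 z [131.4 132.8 137.3 200.9] y -131.0
695 440 z [ 91.5  92.8  96.1 217.7] y -134.3
120 [0 0 0 0 0 0 0 0 1 7 2 1 1]
124 [0 0 0 0 0 0 0 0 1 5 2 2 3]
128 [0 0 2 1 0 0 2 0 0 8 1 2 1]
132 [2 1 0 2 3 1 0 0 0 2 2 0 3]
136 [2 1 2 3 2 1 0 0 2 7 2 2 0]
140 [3 2 0 2 3 2 2 0 1 4 2 3 2]
144 [1 2 2 0 3 1 0 0 1 4 2 0 1]
148 [1 2 1 2 2 3 2 0 2 5 2 2 2]
152 [2 1 3 1 1 0 0 0 1 9 1 3 0]
156 [2 3 2 2 1 2 2 1 1 4 2 2 3]
160 [1 1 2 2 2 2 0 0 4 1 2 1 3]
164 [3 1 1 3 2 2 0 0 1 8 1 1 1]
168 [3 4 5 2 8 4 0 0 1 6 1 4 3]
172 [3 3 2 1 7 1 1 0 0 8 3 2 0]
176 [2 4 0 0 4 4 0 0 0 5 2 2 3]
180 [0 1 4 2 6 3 2 0 1 6 1 2 1]
184 [0 0 1 3 5 2 1 0 2 5 3 0 3]
188 [0 0 0 1 6 5 1 0 3 8 4 1 3]
192 [ 0  0  0  0  6  4  1  0  1 11  1  2  1]
196 [0 0 0 0 5 8 4 0 0 9 3 2 2]
200 [ 0  0  0  0  3  2  2  0  1 11  3  2  3]
204 [ 0  0  0  0  0  0  0  0  1 11  2  1  3]
```

Emit:
{"op": "move_arm", "data": {"steps": [[0,0,0.7,0.0,0.0005,-0.0015,0.0],[0,0,0,0.002,0,0,0.0],[0,0,0,0.002,0,0,0.0],[0,0,0,0,0,0,0.0]]}}

```text
clock: 11.7
eef_pos: [630.0, -116.4, 98.2]
tool_rot: [3.141, 0.001, -0.01]
force: [-4.5, -1.1, -3.9]
width: 23.4
gripper_force: 59.9
```

Emit:
{"op": "move_arm", "data": {"steps": [[0,0,0,0.001,0,0,0.0],[0,0,0,0.001,0,0,0.0],[0,0,0,0,0,0,0.0]]}}

```text
clock: 12.0
eef_pos: [632.1, -116.4, 98.2]
tool_rot: [3.141, 0.001, -0.011]
force: [-4.0, -1.9, -4.9]
width: 23.5
gripper_force: 60.0
```

Emit:
{"op": "move_arm", "data": {"steps": [[0,0,0,0.001,0,0,0.0],[0,0,0,0.001,0,0,0.0],[0,0,0,0,0,0,0.0]]}}

```text
clock: 12.3
eef_pos: [633.9, -116.4, 98.2]
tool_rot: [3.142, 0.001, -0.011]
force: [-6.0, -2.3, -3.9]
width: 23.2
gripper_force: 59.9
```

Emit:
{"op": "move_arm", "data": {"steps": [[0,0,0,0.001,0,0,0.0],[0,0,0,0,0,0,0.0]]}}

```text
clock: 12.5
eef_pos: [633.8, -116.3, 98.2]
tool_rot: [-3.141, 0.003, -0.011]
force: [-7.5, -1.5, -2.9]
width: 23.3
gripper_force: 60.1
```

The plate meets the face with the tabs in, so I'm starting down.

Emit:
{"op": "move_arm", "data": {"steps": [[0,0,0,0,0,-0.002,0.0],[0,0,0,0,0,-0.002,0.0],[0,0,0,0,0,0,0.0]]}}

```text
clock: 12.8
eef_pos: [633.9, -116.0, 94.4]
tool_rot: [-3.141, 0.003, -0.011]
force: [-8.6, -0.1, -0.6]
width: 23.4
gripper_force: 60.4
```

Emit:
{"op": "move_arm", "data": {"steps": [[0,0,0,0,0,-0.002,0.0],[0,0,0,0,0,-0.002,0.0],[0,0,0,0,0,0,0.0]]}}

```text
clock: 13.1
eef_pos: [633.9, -115.8, 90.2]
tool_rot: [-3.14, 0.003, -0.011]
force: [-8.0, -0.2, -2.4]
width: 23.0
gripper_force: 60.3
```

Emit:
{"op": "move_arm", "data": {"steps": [[0,0,0,0,0,-0.002,0.0],[0,0,0,0,0,-0.001,0.0],[0,0,0,0,0,0,0.0]]}}

```text
clock: 13.4
eef_pos: [633.9, -115.8, 87.4]
tool_rot: [-3.14, 0.003, -0.011]
force: [-9.3, -0.5, -0.9]
width: 23.3
gripper_force: 60.5
```

Emit:
{"op": "move_arm", "data": {"steps": [[0,0,0,0,0,-0.001,0.0],[0,0,0,0,0,-0.001,0.0],[0,0,0,0,0,0,0.0]]}}

```text
clock: 13.7
eef_pos: [633.9, -115.8, 86.2]
tool_rot: [-3.14, 0.003, -0.01]
force: [-10.6, 1.4, 3.2]
width: 23.4
gripper_force: 61.0
```

Emit:
{"op": "move_arm", "data": {"steps": [[0,0,0,0,0,-0.001,0.0],[0,0,0,0,0,-0.001,0.0],[0,0,0,0,0,0,0.0]]}}

```text
clock: 14.0
eef_pos: [633.7, -116.4, 85.4]
tool_rot: [-3.14, 0.002, -0.011]
force: [-13.1, 1.6, 10.3]
width: 23.4
gripper_force: 61.5
```

```bash
python3 - <<'E'
from m import *
im,P=meas(530,697); cv2.imwrite('pics/side6.png',im)
for k in("lock_tongue","loose_arm","lower_tab","slot"): print(k,[(np.round(w('side',x["location"])).tolist(),round(x["confidence"],2)) for x in finder.pinpoint('side',k)[:2]])
im=im[150:260,280:390]
cv2.imwrite('pics/c6.png',cv2.resize(np.clip((im/255.)**.5*255,0,255).astype('uint8'),(600,600),interpolation=cv2.INTER_CUBIC))
E
```

```text
[ 633.7 -116.4   85.4] [-1.7992e+02  1.3000e-01 -6.4000e-01] [-13.4   2.1   9.8]
upright side y -136.79
545 156 z [115.8 116.8 118.7 171.3] y -125.3
560 124 z [115.5 116.6 118.8 158.5] y -126.6
575 128 z [116.1 116.8 120.1 158.7] y -127.2
590 123 z [117.4 117.8 119.4 158.7] y -127.1
605 178 z [117.9 118.6 121.4 219.4] y -127.1
620 247 z [117.6 120.  126.  218.7] y -135.0
635 51 z [116.9 118.3 119.7 202.4] y -136.7
650 69 z [117.6 117.7 117.9 213.7] y -128.2
665 107 z [117.1 117.5 119.6 162.7] y -128.6
680 192 z [119.  119.4 122.7 187. ] y -128.7
695 396 z [ 90.9  91.7  94.9 218.4] y -135.8Traceback (most recent call last):
  File "<stdin>", line 3, in <module>
ValueError: it knows: beam, beam_centre, fitted_arm, loose_arm, lower_tab, rack, sample_jar, slot, small_core, small_core_under, tube_grip, upright_bare, upright_fitted
```

Emit:
{"op": "move_arm", "data": {"steps": [[0,0,0,-0.001,0,0,0.0],[0,0,0,0,0,-0.001,0.0],[0,0,0,0,0,0,0.0]]}}

```text
clock: 14.35
eef_pos: [633.6, -116.5, 84.6]
tool_rot: [-3.14, 0.0, -0.011]
force: [-12.0, 0.4, 10.2]
width: 23.1
gripper_force: 61.7
```

Emit:
{"op": "move_arm", "data": {"steps": [[0,0,0,0,0,-0.001,0.0],[0,0,0,0,0,0,0.0]]}}

```text
clock: 14.55
eef_pos: [633.5, -116.5, 84.1]
tool_rot: [-3.14, 0.001, -0.011]
force: [-13.8, 1.4, 13.2]
width: 23.5
gripper_force: 62.2
```

Emit:
{"op": "move_arm", "data": {"steps": [[0,0,0,-0.001,0,-0.001,0.0],[0,0,0,0,0,-0.001,0.0],[0,0,0,0,0,0,0.0]]}}

```text
clock: 14.85
eef_pos: [633.5, -116.6, 83.5]
tool_rot: [-3.14, -0.002, -0.011]
force: [-14.4, 2.0, 20.7]
width: 23.5
gripper_force: 63.2
```

```bash
python3 - <<'E'
from m import *
im,P=meas(530,697); cv2.imwrite('pics/side6.png',im)
im=im[150:260,280:390]
cv2.imwrite('pics/c6.png',cv2.resize(np.clip((im/255.)**.5*255,0,255).astype('uint8'),(600,600),interpolation=cv2.INTER_CUBIC))
E
```

```text
[ 633.5 -116.5   83.5] [-1.7992e+02 -1.1000e-01 -6.1000e-01] [-13.3   3.2  20.6]
upright side y -136.85
545 154 z [111.9 115.3 116.2 166.9] y -125.7
560 118 z [112.  113.3 114.5 155.3] y -127.3
575 126 z [113.8 114.2 115.8 155.9] y -127.0
590 129 z [113.3 114.3 115.3 156.9] y -127.5
605 186 z [114.4 116.2 119.8 218.9] y -127.6
620 245 z [116.5 119.4 124.4 217.1] y -135.3
635 50 z [114.2 115.6 116.9 204.2] y -134.6
650 61 z [115.  115.5 117.  152.2] y -128.3
665 105 z [117.5 117.9 119.1 164.4] y -128.6
680 197 z [117.6 118.8 121.3 186.9] y -128.6
695 400 z [ 90.7  91.9  94.  218. ] y -136.0
```

View pics/c6.png

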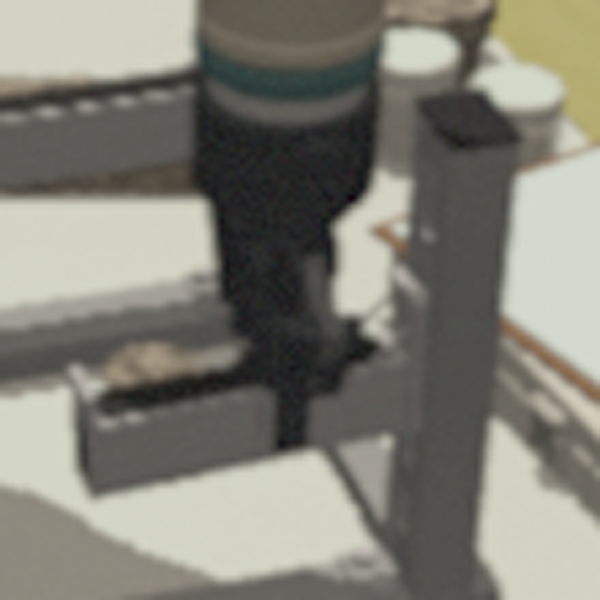

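The side view shows the arm hooked, but its stop end has sagged: underside about 114 there against 118.5 at the plate. The plate is still about 2–3 mm high. I'm pitching the plate end down and easing the x preload.

Emit:
{"op": "move_arm", "data": {"steps": [[0,1.0,0,-0.001,0,0.001,0.0],[0,1.0,0,-0.001,0,0,0.0],[0,0,0,0,0,0,0.0]]}}

```text
clock: 15.2
eef_pos: [631.7, -116.7, 83.6]
tool_rot: [-3.141, 0.034, -0.01]
force: [-11.3, 2.2, 15.8]
width: 23.2
gripper_force: 62.8
```

Emit:
{"op": "move_arm", "data": {"steps": [[0,1.0,0,0,0,0,0.0],[0,0,0,0,0,0,0.0]]}}

```text
clock: 15.4
eef_pos: [630.7, -116.5, 83.5]
tool_rot: [-3.141, 0.053, -0.01]
force: [-13.2, 2.3, 16.5]
width: 23.0
gripper_force: 63.1
```

```bash
python3 - <<'E'
from m import *
im,P=meas(530,697)
E
```

```text
[ 630.8 -116.5   83.5] [-179.96    3.03   -0.61] [-12.5   1.2  15.2]
upright side y -136.95
545 149 z [114.5 115.5 116.9 168.5] y -125.4
560 126 z [114.  115.2 116.1 155.5] y -127.1
575 122 z [112.9 113.6 115.8 156.4] y -127.4
590 125 z [114.8 115.6 117.3 157.1] y -127.4
605 141 z [113.9 114.5 117.1 218.4] y -127.9
620 309 z [117.8 120.8 127.7 218. ] y -135.7
635 59 z [115.7 115.8 117.9 207.2] y -134.5
650 55 z [114.6 114.8 115.8 144.4] y -128.2
665 99 z [117.6 118.3 119.5 162.2] y -128.5
680 189 z [118.3 119.5 122.9 186.9] y -128.8
695 397 z [ 90.9  91.8  94.6 218.4] y -135.9
```

```bash
python3 - <<'E'
from m import *
d=np.load('side4.npy'); d0=np.load('side0.npy')
P=cloud('side',d0,np.ones(d0.shape,bool))
for x in range(545,700,15):
    q=P[(P[:,0]>x)&(P[:,0]<x+15)&(P[:,1]>95)&(P[:,1]<145)&(P[:,2]>90)&(P[:,2]<220)]
    if len(q)<4: continue
    zb=np.percentile(q[:,2],2); s=q[(q[:,2]>zb+5)&(q[:,2]<zb+30)]
    t=q[(q[:,2]>150)&(q[:,2]<166)&(q[:,1]>115)&(q[:,1]<130)]
    print('fit',x,len(q),np.percentile(q[:,2],[1,2,5,98]).round(1),'y',np.median(s[:,1]).round(1),'strip',np.median(t[:,2]).round(1) if len(t) else None)
im,d1=eyes.get_image('side'); np.save('side7.npy',d1)
P=cloud('side',d1,np.ones(d1.shape,bool))
for x in range(545,700,15):
    q=P[(P[:,0]>x)&(P[:,0]<x+15)&(P[:,1]>-145)&(P[:,1]<-95)&(P[:,2]>90)&(P[:,2]<220)]
    t=q[(q[:,2]>150)&(q[:,2]<166)&(q[:,1]>-124)&(q[:,1]<-109)]
    print('loose',x,len(q),np.percentile(q[:,2],[1,2,5,98]).round(1),'strip',len(t),np.median(t[:,2]).round(1) if len(t) else None)
E
```

```text
fit 545 77 [118.3 119.2 120.8 173.5] y 118.0 strip 157.6
fit 560 91 [118.1 119.8 121.7 160. ] y 115.9 strip 157.1
fit 575 98 [119.2 119.7 121.  161.1] y 115.1 strip 158.2
fit 590 90 [118.5 118.7 120.6 160.2] y 114.3 strip 158.1
fit 605 88 [118.7 118.9 121.2 160.3] y 113.3 strip 157.9
fit 620 95 [118.3 119.4 121.1 160. ] y 113.7 strip 158.2
fit 635 87 [117.9 118.2 119.8 160. ] y 113.6 strip 158.6
fit 650 93 [119.1 119.6 121.1 162. ] y 112.2 strip 158.9
fit 665 88 [118.6 119.6 120.5 160.3] y 112.6 strip 158.6
fit 680 101 [119.4 119.9 120.4 171.7] y 112.2 strip 157.7
fit 695 274 [ 92.3  93.   97.6 217.4] y 105.9 strip 158.8
loose 545 151 [113.1 113.4 116.3 167.9] strip 26 153.8
loose 560 124 [113.9 115.1 117.3 156.3] strip 32 153.2
loose 575 121 [114.3 114.8 116.3 156.3] strip 28 154.8
loose 590 129 [113.6 114.7 116.9 156.9] strip 25 154.3
loose 605 136 [113.6 115.3 117.2 218.5] strip 24 155.5
loose 620 327 [117.2 121.1 127.9 218. ] strip 16 155.8
loose 635 55 [116.2 116.8 117.5 203.3] strip 1 155.2
loose 650 57 [115.2 116.2 117.2 142.6] strip 0 None
loose 665 96 [117.3 117.9 119.8 161.6] strip 4 157.7
loose 680 198 [118.  118.8 122.5 187. ] strip 17 157.1
loose 695 408 [ 91.4  91.8  95.  218.6] strip 0 None
```

Near the plate the strip is at 157.5 against 158 on the fitted arm, so the hooks look seated and my push only tilts the free end. To check the lock I'm relieving the push, then pulling up gently.

Emit:
{"op": "move_arm", "data": {"steps": [[0,-1.0,0,0,0,0.001,0.0],[0,-1.0,0,0,0,0.001,0.0],[0,-1.0,0,0,0,0.001,0.0],[0,0,0,0,0,0,0.0]]}}

```text
clock: 15.9
eef_pos: [633.9, -116.2, 84.1]
tool_rot: [3.141, -0.005, -0.01]
force: [1.9, -1.2, -2.5]
width: 23.2
gripper_force: 60.4
```

Emit:
{"op": "move_arm", "data": {"steps": [[0,0,0,0,0,0.001,0.0],[0,0,0,0,0,0.001,0.0],[0,0,0,0,0,0,0.0]]}}

```text
clock: 16.2
eef_pos: [633.5, -115.6, 85.8]
tool_rot: [3.142, -0.003, -0.009]
force: [5.5, -1.4, -3.5]
width: 23.1
gripper_force: 60.2
```

Emit:
{"op": "move_arm", "data": {"steps": [[0,0,0,0,0,0.001,0.0],[0,0,0,0,0,0.001,0.0],[0,0,0,0,0,0,0.0]]}}

```text
clock: 16.5
eef_pos: [633.0, -115.5, 86.8]
tool_rot: [3.141, -0.002, -0.009]
force: [7.1, -1.4, -8.7]
width: 23.2
gripper_force: 59.5
```

```bash
python3 - <<'E'
from m import *
im,P=meas(530,697)
E
```

```text
[ 633.1 -115.5   86.8] [ 1.7999e+02 -1.1000e-01 -5.2000e-01] [ 7.5 -1.7 -7.8]
upright side y -136.82
545 165 z [116.2 116.6 120.4 171.4] y -125.0
560 123 z [117.8 118.3 119.3 158.8] y -126.0
575 125 z [117.6 117.8 119.4 159.2] y -126.1
590 127 z [117.8 118.9 121.5 159.9] y -126.8
605 182 z [119.2 120.2 122.7 219. ] y -126.6
620 233 z [118.8 121.9 128.5 217.8] y -134.2
635 52 z [117.7 118.  120.8 209.8] y -133.5
650 62 z [118.9 119.1 120.7 154.3] y -127.3
665 114 z [120.1 120.3 121.2 167.5] y -127.0
680 191 z [121.6 122.6 125.2 190.8] y -128.4
695 400 z [ 91.1  92.1  95.  217.8] y -135.4
```

Emit:
{"op": "move_arm", "data": {"steps": [[0,0,0,0,0,0.001,0.0],[0,0,0,0,0,0.001,0.0],[0,0,0,0,0,0,0.0]]}}

```text
clock: 16.85
eef_pos: [632.5, -115.4, 88.3]
tool_rot: [3.141, -0.001, -0.009]
force: [8.1, -2.2, -11.4]
width: 23.2
gripper_force: 59.4
```

The arm still rises about 5 mm, so the lock isn't in. Pushing at the grip point, 67 mm from the face, jams it like a drawer. I'll let it down, release it (the hooks carry it), and push with shut, tilted fingers on the strip right behind the plate.

Emit:
{"op": "move_arm", "data": {"steps": [[0,0,0,0.0005,0,-0.002,0.0],[0,0,0,0.0005,0,-0.002,0.0],[0,0,0,0,0,-0.001,0.0],[0,0,0,0,0,0,0.0]]}}

```text
clock: 17.25
eef_pos: [633.6, -115.8, 84.9]
tool_rot: [-3.141, -0.002, -0.01]
force: [4.8, 0.9, -1.0]
width: 23.5
gripper_force: 60.9
```

Emit:
{"op": "move_arm", "data": {"steps": [[0,0,0,0,0,0,0.085],[0,0,0,0,0,0,0.085],[0,0,0,0,0,0,0.085],[0,0,0,0,0,0,0.085],[0,0,0,0,0,0,0.085]]}}

```text
clock: 17.75
eef_pos: [632.2, -116.2, 84.4]
tool_rot: [-3.142, 0.0, -0.01]
force: [-0.2, 0.4, 0.4]
width: 85.2
gripper_force: 0.0
```

```bash
python3 - <<'E'
from m import *
im,P=meas(530,697); print(telemetry.read_state()["qpos"].round(3),telemetry.read_state()["width"])
E
```

```text
[ 632.3 -116.2   84.4] [-1.8e+02  2.0e-02 -5.9e-01] [ 0.1  0.3 -0.4]
upright side y -136.87
545 157 z [113.5 114.1 116.6 169. ] y -123.5
560 125 z [114.1 115.  116.3 156.5] y -124.9
575 121 z [115.1 115.1 117.6 156.4] y -125.2
590 122 z [114.2 115.7 119.  156.5] y -125.9
605 165 z [114.1 115.4 119.3 218.7] y -125.5
620 133 z [117.  117.4 119.9 219. ] y -126.1
650 9 z [116.2 116.7 117.9 128.9] y -127.2
665 74 z [116.7 117.6 118.5 164.2] y -127.5
680 195 z [118.1 118.6 122.3 188. ] y -128.3
695 393 z [ 91.5  92.1  95.2 217.6] y -135.9
[-0.302  0.895  0.811  1.649 -0.771  0.947 -0.784] 85.17647099335395
```

Emit:
{"op": "move_arm", "data": {"steps": [[0,0,0,0,0,0.03,0.085],[0,0,0,0,0,0.045,0.085],[0,0,0,0,0,0.025,0.085],[0,0,0,0,0,0,0.0],[0,0,0,0,0,0,0.0]]}}

```text
clock: 18.3
eef_pos: [632.5, -115.9, 184.5]
tool_rot: [-3.141, -0.0, -0.01]
force: [-0.2, 0.7, -0.4]
width: 58.7
gripper_force: 0.0
```

Emit:
{"op": "move_arm", "data": {"steps": [[0,-7,0,0.008,0,-0.004,0.0],[0,-7,0,0.012,0,-0.004,0.0],[0,-7,0,0.014,0,-0.004,0.0],[0,-7,0,0.014,0,-0.004,0.0],[0,-7,0,0.014,0,-0.004,0.0]]}}

```text
clock: 18.8
eef_pos: [687.7, -115.3, 166.1]
tool_rot: [-3.119, -0.498, -0.011]
force: [0.9, -1.1, -1.6]
width: -0.2
gripper_force: 0.0
```

Emit:
{"op": "move_arm", "data": {"steps": [[0,0,0,0,0,0,0.0],[0,0,0,0,0,0,0.0]]}}

```text
clock: 19.0
eef_pos: [690.1, -119.8, 168.7]
tool_rot: [-3.12, -0.5, -0.016]
force: [-0.6, -1.2, -0.0]
width: 0.1
gripper_force: 0.0
```

```bash
python3 - <<'E'
from m import *
im,P=meas(545,697); cv2.imwrite('pics/side8.png',im); print(telemetry.read_state()["qpos"].round(3))
s=telemetry.read_state(); T=R.from_euler('xyz',s["tool_rot"]).as_matrix()[:,2]; print('tz',T.round(2),'tip',(s["eef_pos"]-41*T).round(1))
Q=P[(abs(P[:,1]+115)<16)&(P[:,0]>640)&(P[:,0]<694)&(P[:,2]>162)]
for z in range(160,240,5):
    q=Q[(Q[:,2]>z)&(Q[:,2]<z+5)]
    if len(q)>2: print(z,len(q),np.percentile(q[:,0],[3,50,97]).round(0),np.percentile(q[:,1],[3,50,97]).round(0))
im=im[140:250,280:390]
cv2.imwrite('pics/c8.png',cv2.resize(np.clip((im/255.)**.5*255,0,255).astype('uint8'),(600,600),interpolation=cv2.INTER_CUBIC))
E
```

```text
[ 690.5 -119.8  168.9] [-178.88  -28.69   -0.81] [ 0.1 -0.5 -0.1]
upright side y -136.89
545 157 z [114.4 114.5 116.5 168.4] y -123.6
560 124 z [112.8 113.8 115.7 156.2] y -124.2
575 122 z [114.1 114.6 117.7 157.1] y -124.5
590 120 z [116.2 116.6 118.  156.5] y -125.2
605 124 z [115.4 115.9 118.3 157.4] y -126.5
620 124 z [116.7 117.  118.6 158.5] y -126.3
635 120 z [116.2 117.7 119.1 158.9] y -126.5
650 143 z [116.5 118.1 120.8 216.9] y -127.1
665 161 z [117.  118.7 121.1 218.9] y -127.2
680 196 z [118.8 119.8 121.9 187. ] y -127.4
695 399 z [ 91.   92.1  94.4 218.6] y -136.2
[-0.003  0.562  0.284  1.958 -1.086  0.293 -0.377]
tz [ 0.48  0.01 -0.88] tip [ 670.8 -120.4  204.9]
160 11 [677. 680. 691.] [-130. -113. -103.]
165 17 [682. 691. 693.] [-130. -125. -104.]
170 17 [685. 690. 692.] [-129. -117. -102.]
175 9 [690. 691. 692.] [-131. -124. -106.]
180 12 [690. 691. 693.] [-128. -114. -102.]
185 13 [690. 692. 694.] [-130. -118. -106.]
200 6 [661. 667. 675.] [-128. -126. -122.]
205 8 [657. 661. 679.] [-129. -126. -124.]
210 8 [656. 675. 679.] [-130. -126. -124.]
215 6 [653. 664. 677.] [-128. -126. -125.]
220 5 [653. 669. 674.] [-130. -128. -127.]
225 3 [659. 669. 670.] [-130. -129. -127.]
```

View pics/c8.png

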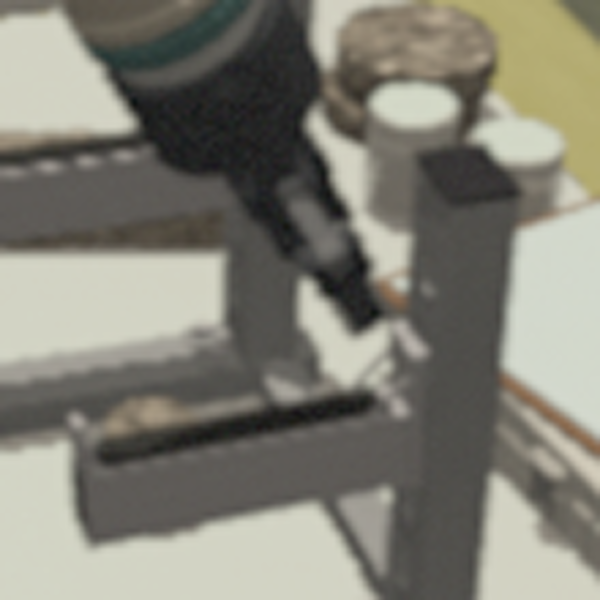

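The side view shows the shut fingers tilted above the strip just behind the plate: tip at crop (365,315), plate top at (410,340). The tool-based 41 mm offset holds. Now I go down onto the strip and push.

Emit:
{"op": "move_arm", "data": {"steps": [[0,2,0,0.006,0.003,-0.015,0.0],[0,0,0,0.001,0,-0.015,0.0],[0,0,0,0,0,-0.006,0.0],[0,0,0,0,0,0,0.0]]}}

```text
clock: 19.45
eef_pos: [697.5, -114.4, 131.9]
tool_rot: [-3.123, -0.464, -0.01]
force: [0.3, 0.5, 0.2]
width: -0.0
gripper_force: 0.0
```

```bash
cat > tip.py <<'E'
from h import *
s=telemetry.read_state(); T=R.from_euler('xyz',s["tool_rot"]).as_matrix()[:,2]; print('tz',T.round(2),'tip',(s["eef_pos"]-41*T).round(1),s["force"].round(1),s["qpos"].round(2))
E
python3 tip.py
```

```text
tz [ 0.45  0.01 -0.89] tip [ 679.2 -115.   168.5] [0.3 0.5 0.2] [ 0.01  0.63  0.24  1.93 -1.06  0.27 -0.4 ]
```

Emit:
{"op": "move_arm", "data": {"steps": [[0,0,0,-0.003,0,-0.004,0.0],[0,0,0,0,0,-0.002,0.0],[0,0,0,0,0,-0.001,0.0],[0,0,0,0,0,0,0.0]]}}

```text
clock: 19.85
eef_pos: [695.0, -114.7, 127.3]
tool_rot: [-3.12, -0.468, -0.012]
force: [-3.6, 0.8, 4.4]
width: 0.3
gripper_force: 2.1
```

Emit:
{"op": "move_arm", "data": {"steps": [[0,0,0,0,0,-0.002,0.0],[0,0,0,0,0,-0.002,0.0],[0,0,0,0,0,0,0.0]]}}

```text
clock: 20.15
eef_pos: [695.3, -114.8, 126.6]
tool_rot: [-3.119, -0.47, -0.013]
force: [-15.1, 1.4, 24.9]
width: -0.1
gripper_force: 12.4
```

```bash
python3 - <<'E'
from m import *
im,P=meas(545,697); cv2.imwrite('pics/side9.png',im)
for x in range(545,700,15):
    q=P[(P[:,0]>x)&(P[:,0]<x+15)&(P[:,1]>-124)&(P[:,1]<-109)&(P[:,2]>148)&(P[:,2]<166)]
    print(x,len(q),np.median(q[:,2]).round(1) if len(q) else None)
q=P[(P[:,0]>684)&(P[:,0]<697)&(P[:,1]>-131)&(P[:,1]<-100)&(P[:,2]>176)&(P[:,2]<200)]; print('plate top',np.percentile(q[:,2],[50,90,98]).round(1), np.percentile(q[:,0],[5,50,95]).round(1))
E
python3 tip.py
```

```text
[ 695.3 -114.8  126.6] [-178.69  -26.92   -0.73] [-16.1   2.1  23.6]
upright side y -136.94
545 155 z [113.2 114.8 117.1 168.4] y -124.0
560 123 z [115.  115.6 116.5 156.4] y -125.0
575 123 z [113.8 114.1 116.3 156.6] y -124.8
590 129 z [114.7 115.1 117.6 157.2] y -126.0
605 121 z [115.2 115.9 116.7 157.6] y -126.1
620 127 z [115.9 116.4 118.1 216.9] y -125.9
635 144 z [116.1 117.6 118.9 218.1] y -126.4
650 140 z [116.5 117.6 119.3 203.4] y -126.9
665 156 z [118.1 118.4 120.8 189.8] y -126.7
680 184 z [115.8 118.5 121.8 186.4] y -127.3
695 400 z [ 91.1  92.4  96.1 218. ] y -136.2
545 39 154.0
560 30 154.8
575 29 154.6
590 27 155.4
605 32 155.1
620 25 155.4
635 25 156.6
650 25 157.0
665 20 158.2
680 12 158.5
695 0 None
plate top [183.9 186.4 187.6] [690.2 691.9 695.6]
tz [ 0.45  0.02 -0.89] tip [ 676.7 -115.5  163.2] [-16.1   2.1  23.6] [ 0.05  0.63  0.19  1.95 -1.1   0.24 -0.36]
```

With 24 N right behind the plate, the plate top reads 186.4 and the strip 158.5, which are the seat heights. The slight droop matches the 1 mm play. I'm backing off, re-gripping and testing the lock with a light pull.

Emit:
{"op": "move_arm", "data": {"steps": [[0,1,0,-0.002,0,0.01,0.0],[0,5,0,-0.01,0,0.03,0.0],[0,7,0,-0.016,0,0.015,0.085],[0,7,0,-0.017,-0.001,0,0.085],[0,6.8,0,-0.018,-0.001,0,0.085]]}}

```text
clock: 20.7
eef_pos: [635.7, -115.9, 175.4]
tool_rot: [-3.125, -0.012, -0.009]
force: [0.9, -0.3, 0.0]
width: 43.5
gripper_force: 0.0
```

Emit:
{"op": "move_arm", "data": {"steps": [[0,0,0,0,0,0,0.085],[0,0,0,0,0,0,0.085]]}}

```text
clock: 20.9
eef_pos: [635.6, -116.0, 172.6]
tool_rot: [-3.122, -0.016, -0.009]
force: [-0.6, -0.2, 0.8]
width: 72.5
gripper_force: 0.0
```

Emit:
{"op": "move_arm", "data": {"steps": [[-1.1,0.9,0,0.001,0,-0.03,0.085],[0,0,0,0,0,-0.035,0.085],[0,0,0,0,0,-0.023,0.085],[0,0,0,0,0,0,0.085],[0,0,0,0,0,0,0.0]]}}

```text
clock: 21.4
eef_pos: [636.0, -116.7, 85.7]
tool_rot: [-3.141, 0.001, -0.011]
force: [0.1, -0.6, 0.7]
width: 72.5
gripper_force: 0.0
```

Emit:
{"op": "move_arm", "data": {"steps": [[0,0,0,0,0,0,0.0],[0,0,0,0,0,0,0.0],[0,0,0,0,0,0,0.0],[0,0,0,0,0,0,0.0],[0,0,0,0,0,0,0.0]]}}

```text
clock: 21.9
eef_pos: [636.9, -115.8, 86.3]
tool_rot: [-3.141, 0.0, -0.009]
force: [-1.5, 0.8, 6.4]
width: 22.8
gripper_force: 61.9
```

Emit:
{"op": "move_arm", "data": {"steps": [[0,0,0,0,0,0.002,0.0],[0,0,0,0,0,0.002,0.0],[0,0,0,0,0,0,0.0]]}}

```text
clock: 22.2
eef_pos: [636.4, -115.9, 88.9]
tool_rot: [-3.141, 0.002, -0.009]
force: [0.7, 0.7, -4.1]
width: 23.2
gripper_force: 60.6
```

```bash
python3 - <<'E'
from m import *
im,P=meas(545,697)
q=P[(P[:,0]>684)&(P[:,0]<697)&(P[:,1]>-131)&(P[:,1]<-100)&(P[:,2]>176)&(P[:,2]<200)]; print('plate top',np.percentile(q[:,2],[50,90,98]).round(1), np.percentile(q[:,0],[5,50,95]).round(1))
E
```

```text
[ 636.4 -115.8   88.9] [-1.7999e+02  9.0000e-02 -5.2000e-01] [ 1.6  0.2 -3.2]
upright side y -137.05
545 160 z [115.2 117.  120.2 170.8] y -126.0
560 120 z [116.7 118.1 119.7 158.5] y -126.6
575 123 z [117.4 118.4 119.9 159.8] y -126.6
590 128 z [116.2 117.5 119.9 160. ] y -126.8
605 139 z [118.8 119.4 121.3 211.7] y -126.9
620 275 z [119.9 121.  125.4 216.9] y -131.2
635 64 z [117.3 117.9 119.4 215.2] y -137.5
650 67 z [119.5 120.1 120.7 210.9] y -127.3
665 99 z [119.6 119.7 121.8 164.9] y -126.8
680 192 z [119.6 121.  124.4 188.8] y -127.8
695 409 z [ 90.6  91.5  95.5 218. ] y -135.6
plate top [185.4 188.6 190. ] [689.  691.1 695.4]
```

Emit:
{"op": "move_arm", "data": {"steps": [[0,0,0,0,0,0.001,0.0],[0,0,0,0,0,0.001,0.0],[0,0,0,0,0,0,0.0]]}}

```text
clock: 22.55
eef_pos: [635.9, -115.9, 90.2]
tool_rot: [-3.141, 0.003, -0.009]
force: [3.7, -0.9, -9.4]
width: 23.4
gripper_force: 59.7
```

Emit:
{"op": "move_arm", "data": {"steps": [[0,0,0,0,0,0.001,0.0],[0,0,0,0,0,0.001,0.0],[0,0,0,0,0,0,0.0]]}}

```text
clock: 22.85
eef_pos: [635.7, -115.7, 92.5]
tool_rot: [-3.141, 0.003, -0.009]
force: [3.4, -0.7, -13.4]
width: 23.2
gripper_force: 59.5
```

```bash
python3 - <<'E'
from m import *
im,P=meas(545,697)
q=P[(P[:,0]>684)&(P[:,0]<697)&(P[:,1]>-131)&(P[:,1]<-100)&(P[:,2]>176)&(P[:,2]<200)]; print('plate top',np.percentile(q[:,2],[50,90,98]).round(1), np.percentile(q[:,0],[5,50,95]).round(1))
E
```

```text
[ 635.7 -115.7   92.6] [-179.96    0.18   -0.53] [  3.7  -1.3 -13. ]
upright side y -136.86
545 172 z [123.5 124.5 125.9 177.6] y -125.6
560 122 z [122.6 122.9 123.5 164.8] y -126.3
575 123 z [121.9 122.6 124.1 164.6] y -126.7
590 130 z [122.8 123.4 124.7 165.1] y -126.7
605 137 z [123.1 123.7 126.3 214.5] y -127.0
620 266 z [122.4 123.3 129.6 217. ] y -132.8
635 64 z [121.7 121.9 122.2 216.4] y -136.9
650 66 z [121.4 122.2 122.9 155. ] y -126.9
665 105 z [119.9 122.2 124.  165. ] y -127.3
680 191 z [122.3 123.  126.3 190.4] y -129.0
695 402 z [ 91.1  91.7  95.1 217.8] y -135.8
plate top [186.2 189.9 191.1] [687.6 691.4 696.1]
```

Emit:
{"op": "move_arm", "data": {"steps": [[0,0,0,0,0,0.001,0.0],[0,0,0,0,0,0.001,0.0],[0,0,0,0,0,0,0.0]]}}

```text
clock: 23.2
eef_pos: [636.0, -115.7, 94.9]
tool_rot: [-3.141, 0.002, -0.009]
force: [3.9, 0.4, -15.6]
width: 22.8
gripper_force: 59.8
```

```bash
python3 - <<'E'
from m import *
im,P=meas(545,697)
q=P[(P[:,0]>684)&(P[:,0]<697)&(P[:,1]>-131)&(P[:,1]<-100)&(P[:,2]>176)&(P[:,2]<200)]; print('plate top',np.percentile(q[:,2],[50,90,98]).round(1), np.percentile(q[:,0],[5,50,95]).round(1))
E
```

```text
[ 636.  -115.8   94.9] [-1.7997e+02  1.3000e-01 -5.3000e-01] [  3.6  -0.2 -15.2]
upright side y -136.96
545 170 z [127.4 128.  129.8 182.7] y -125.2
560 121 z [127.  127.6 129.5 168.9] y -126.7
575 124 z [127.2 127.4 129.3 168.4] y -126.5
590 124 z [125.2 126.3 128.3 168.5] y -126.8
605 133 z [125.2 126.2 128.1 216.4] y -126.7
620 269 z [125.  126.8 130.8 219. ] y -132.2
635 63 z [121.2 122.1 124.3 214.6] y -136.0
650 70 z [122.6 123.6 126.2 216.2] y -127.7
665 106 z [122.  122.3 123.8 167.4] y -127.7
680 193 z [121.2 122.  126.2 190.6] y -128.2
695 398 z [ 91.5  91.9  94.7 217.3] y -135.9
plate top [185.9 190.8 193.7] [687.6 692.5 696.5]
```

The plate stays held about 3–4 mm up while the free end pivots up, so the lock has snapped out. I'm letting the arm back down and pressing it lightly home.

Emit:
{"op": "move_arm", "data": {"steps": [[0,0,0,0,0,-0.003,0.0],[0,0,0,0,0,-0.003,0.0],[0,0,0,0,0,-0.003,0.0],[0,0,0,0,0,-0.002,0.0],[0,0,0,0,0,0,0.0]]}}

```text
clock: 23.75
eef_pos: [637.2, -117.2, 87.0]
tool_rot: [3.141, -0.002, -0.01]
force: [-4.4, 1.8, 8.4]
width: 23.1
gripper_force: 63.5
```

Emit:
{"op": "move_arm", "data": {"steps": [[0,0,0,0,0,-0.001,0.0],[0,0,0,0,0,0,0.0]]}}

```text
clock: 23.95
eef_pos: [637.1, -117.2, 86.8]
tool_rot: [-3.141, -0.002, -0.01]
force: [-7.3, 2.1, 13.7]
width: 23.1
gripper_force: 64.2
```

```bash
python3 - <<'E'
from m import *
im,P=meas(545,697)
q=P[(P[:,0]>684)&(P[:,0]<697)&(P[:,1]>-131)&(P[:,1]<-100)&(P[:,2]>176)&(P[:,2]<200)]; print('plate top',np.percentile(q[:,2],[50,90,98]).round(1), np.percentile(q[:,0],[5,50,95]).round(1))
E
```

```text
[ 637.2 -117.2   86.9] [-1.7999e+02 -1.2000e-01 -5.9000e-01] [-5.9  1.8 13. ]
upright side y -136.98
545 159 z [114.2 114.9 116.4 169.2] y -126.7
560 120 z [115.7 116.  117.  156.5] y -127.5
575 127 z [114.3 115.2 117.6 157.1] y -127.7
590 122 z [115.6 115.8 117.2 157.7] y -127.7
605 127 z [116.1 116.9 118.4 217.1] y -128.0
620 300 z [116.6 118.  125.6 217.2] y -133.4
635 65 z [115.  115.4 116.6 208.8] y -139.7
650 64 z [115.7 116.1 118.3 214.8] y -128.3
665 98 z [116.4 118.1 119.  162.1] y -128.6
680 200 z [118.3 119.4 121.9 187.1] y -129.6
695 391 z [ 91.6  91.9  94.8 217.4] y -135.9
plate top [185.9 188.5 194.5] [690.  691.5 696.4]
```

Emit:
{"op": "move_arm", "data": {"steps": [[0,0,0,0,0,0.001,0.085],[0,0,0,0,0,0,0.085],[0,0,0,0,0,0,0.085],[0,0,0,0,0,0,0.085],[0,0,0,0,0,0.01,0.085]]}}

```text
clock: 24.5
eef_pos: [635.3, -115.7, 93.1]
tool_rot: [-3.141, 0.004, -0.01]
force: [-0.4, 0.7, -0.6]
width: 84.8
gripper_force: 0.0
```

Emit:
{"op": "move_arm", "data": {"steps": [[0,0,0,0,0,0.025,0.085],[0,0,0,0,0,0.04,0.085],[0,0,0,-0.005,0,0.04,0.085],[0,0,8.4,-0.01,0.03,0.01,0.085],[0,0,8.4,-0.008,0.044,0,0.085]]}}

```text
clock: 25.0
eef_pos: [614.4, -46.1, 212.8]
tool_rot: [3.137, -0.003, 0.283]
force: [0.7, 0.3, 0.3]
width: 84.9
gripper_force: 0.0
```

Emit:
{"op": "move_arm", "data": {"steps": [[0,0,8.4,-0.008,0.044,0,0.085],[0,0,8.4,-0.008,0.044,0,0.085],[0,0,8.4,-0.008,0.044,0,0.085],[0,0,8.4,-0.008,0.044,0,0.085],[0,0,8.4,-0.008,0.044,0,0.085]]}}

```text
clock: 25.5
eef_pos: [573.1, 179.5, 210.1]
tool_rot: [3.141, 0.001, 1.022]
force: [0.5, -0.2, 0.0]
width: 84.9
gripper_force: 0.0
```

Emit:
{"op": "move_arm", "data": {"steps": [[0,0,8.4,-0.006,0.044,0,0.085],[0,0,8.4,-0.006,0.044,0,0.085],[0,0,8.4,-0.006,0.044,0,0.085],[0,0,8.4,-0.005,0.02,0,0.085],[0,0,8.4,0,0,0,0.085]]}}

```text
clock: 26.0
eef_pos: [548.3, 335.4, 209.2]
tool_rot: [-3.141, -0.001, 1.763]
force: [0.0, -1.3, -0.5]
width: 84.9
gripper_force: 0.0
```

```bash
python3 tip.py; python3 - <<'E'
from m import *
im,P=meas(545,697); d=0
q=P[(P[:,0]>684)&(P[:,0]<697)&(P[:,1]>-131)&(P[:,1]<-100)&(P[:,2]>176)&(P[:,2]<200)]; print('plate top',np.percentile(q[:,2],[50,90,98]).round(1), np.percentile(q[:,0],[5,50,95]).round(1))
E
```

```text
tz [-0.  0. -1.] tip [548.3 335.4 250.2] [ 0.  -1.3 -0.5] [-0.78  0.62  0.31  1.53 -0.21  1.03 -0.22]
[549.5 332.3 209.5] [1.7999e+02 5.0000e-02 1.0112e+02] [-0.6 -0.9  0.4]
upright side y -136.81
545 154 z [113.8 114.8 116.8 168.6] y -124.7
560 122 z [114.5 115.5 116.8 156.6] y -125.8
575 122 z [114.8 115.  116.8 157. ] y -126.3
590 127 z [115.7 116.9 117.6 157.2] y -126.5
605 123 z [115.3 115.4 117.8 157.5] y -126.9
620 120 z [115.9 116.3 118.7 158.2] y -127.4
635 125 z [116.4 117.3 119.2 158.7] y -127.7
650 117 z [115.7 116.3 118.7 159.8] y -127.9
665 128 z [116.5 117.1 119.4 162.9] y -128.8
680 199 z [118.3 118.7 121.6 187. ] y -128.9
695 392 z [ 91.2  91.6  95.8 217.3] y -135.8
plate top [184.1 187.  188.4] [689.5 691.3 695.8]
```

Emit:
{"op": "move_arm", "data": {"steps": [[0,0,8.0,0.003,-0.002,-0.02,0.085],[0,0,8.0,0,0,-0.02,0.085],[0,0,8.0,0,0,-0.02,0.085],[0,0,8.0,0,0,-0.02,0.085],[0,0,8.0,0,0,-0.02,0.085]]}}

```text
clock: 26.55
eef_pos: [554.1, 326.6, 108.9]
tool_rot: [-3.141, 0.003, 2.449]
force: [0.7, -0.1, -0.1]
width: 84.9
gripper_force: 0.0
```

Emit:
{"op": "move_arm", "data": {"steps": [[0,0,8.0,0,0,-0.02,0.085],[0,0,8.0,0,0,-0.02,0.085],[0,0,6.0,0,0,-0.01,0.085],[0,0,0,0,0,0,0.085],[0,0,0,0,0,0,0.085]]}}

```text
clock: 27.05
eef_pos: [554.1, 327.1, 59.6]
tool_rot: [-3.141, 0.002, 2.827]
force: [-0.2, -0.2, -0.5]
width: 85.0
gripper_force: 0.0
```

```bash
python3 tip.py; python3 - <<'E'
from h import *
im,d=eyes.get_image('side'); cv2.imwrite('pics/side10.png',im); print(np.degrees(telemetry.read_state()["tool_rot"]),telemetry.read_state()["eef_pos"])
print([(np.round(w('side',x["location"])).tolist(),round(x["confidence"],2)) for x in finder.pinpoint('side','beam_centre')[:2]])
im=im[90:220,160:340]
cv2.imwrite('pics/c10.png',cv2.resize(np.clip((im/255.)**.5*255,0,255).astype('uint8'),(780,563),interpolation=cv2.INTER_CUBIC))
E
```

```text
tz [ 0. -0. -1.] tip [554.  327.2 100.6] [-0.2 -0.2 -0.5] [-0.57  0.78 -0.01  1.65  0.01  0.71  0.67]
[1.79977771e+02 1.71138176e-01 1.62018182e+02] [554.2931819  327.55231051  60.05516467]
[([552.0, 330.0, 28.0], 0.56), ([706.0, 121.0, 118.0], 0.52)]
```

View pics/c10.png

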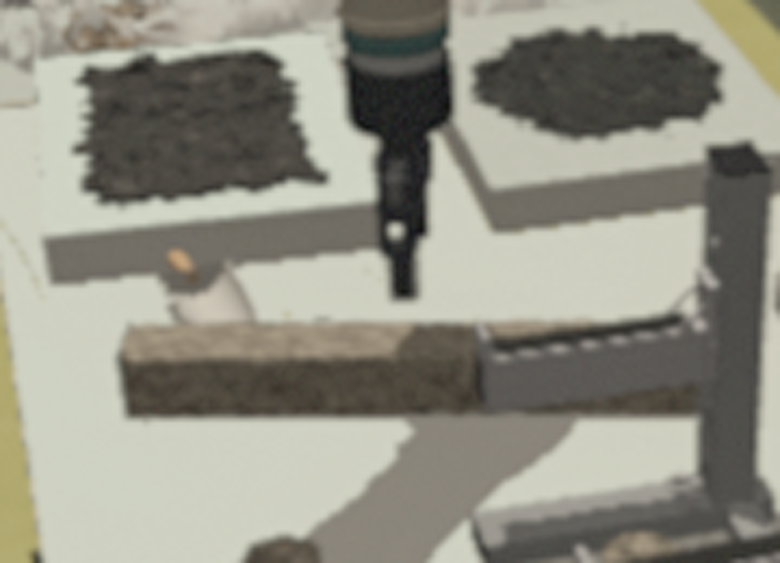

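The gripper hangs over the beam's middle (crop 405,295) with the fingers across its width. I'm going down to grip.

Emit:
{"op": "move_arm", "data": {"steps": [[0,0,0.8,-0.002,0.002,-0.03,0.085],[0,0,0,0,0,-0.025,0.085],[0,0,0,0,0,-0.02,0.085],[0,0,0,0,0,-0.013,0.085],[0,0,0,0,0,0,0.085]]}}

```text
clock: 27.65
eef_pos: [550.5, 329.3, -30.0]
tool_rot: [-3.139, 0.0, 2.845]
force: [-0.9, 0.5, 0.3]
width: 85.1
gripper_force: 0.0
```

Emit:
{"op": "move_arm", "data": {"steps": [[0,0,0,0,0,0,0.0],[0,0,0,0,0,0,0.0],[0,0,0,0,0,0,0.0],[0,0,0,0,0,0,0.0],[0,0,0,0,0,0,0.0]]}}

```text
clock: 28.15
eef_pos: [552.3, 330.5, -27.3]
tool_rot: [3.14, 0.003, 2.846]
force: [-0.6, 1.3, 6.2]
width: 51.8
gripper_force: 66.7
```

Gripped: 51.8 mm and 67 N. I'm lifting it, turning it by -74.5° clear of the rack, then carrying it over.

Emit:
{"op": "move_arm", "data": {"steps": [[0,0,0,0,0,0.015,0.0],[0,0,0,0,0,0.035,0.0],[0,0,0,0,0,0.045,0.0],[0,0,0,0,0,0.045,0.0],[0,0,0,0,0,0.045,0.0]]}}

```text
clock: 28.65
eef_pos: [549.5, 328.8, 157.0]
tool_rot: [-3.139, -0.001, 2.846]
force: [1.7, 0.3, -10.0]
width: 52.1
gripper_force: 66.5
```

Emit:
{"op": "move_arm", "data": {"steps": [[0,0,-3,0,0,0.03,0.0],[0,0,-5,0,0,0.01,0.0],[0,0,-7,0,0,0,0.0],[0,0,-7,0,0,0,0.0],[0,0,-7,0,0,0,0.0]]}}

```text
clock: 29.15
eef_pos: [549.3, 329.0, 195.3]
tool_rot: [-3.138, 0.0, 2.335]
force: [-0.1, -0.2, -9.9]
width: 52.1
gripper_force: 66.8
```

Emit:
{"op": "move_arm", "data": {"steps": [[0,0,-7,0,0,0,0.0],[0,0,-7,0,0,0,0.0],[0,0,-7,0,0,0,0.0],[0,0,-7,0,0,0,0.0],[0,0,-7,0,0,0,0.0]]}}

```text
clock: 29.65
eef_pos: [549.2, 329.3, 195.0]
tool_rot: [-3.137, 0.002, 1.724]
force: [-0.0, -0.2, -9.4]
width: 51.9
gripper_force: 66.9
```

Emit:
{"op": "move_arm", "data": {"steps": [[0,0,-6,0,-0.005,0,0.0],[0,0,-4.5,0.001,-0.015,0,0.0],[0,0,0,0.002,-0.03,0,0.0],[0,0,0,0.002,-0.035,0,0.0],[0,0,0,0.002,-0.035,0,0.0]]}}

```text
clock: 30.15
eef_pos: [556.1, 208.8, 195.2]
tool_rot: [-3.138, 0.002, 1.547]
force: [1.4, -0.4, -9.1]
width: 51.9
gripper_force: 66.6
```

Emit:
{"op": "move_arm", "data": {"steps": [[0,0,0,0.004,-0.04,0,0.0],[0,0,0,0.004,-0.045,0,0.0],[0,0,0,0.004,-0.045,0,0.0],[0,0,0,0.004,-0.045,0,0.0],[0,0,0,0.008,-0.025,0,0.0]]}}

```text
clock: 30.65
eef_pos: [579.5, 4.2, 195.7]
tool_rot: [-3.137, 0.004, 1.54]
force: [0.3, -0.5, -8.9]
width: 51.8
gripper_force: 66.7
```

Emit:
{"op": "move_arm", "data": {"steps": [[0,0,0,0.02,-0.004,0,0.0],[0,0,0,0.015,0,0,0.0],[0,0,0,0.005,0,0,0.0],[0,0,0,0,0,0,0.0]]}}

```text
clock: 31.05
eef_pos: [621.3, 6.5, 195.2]
tool_rot: [-3.139, 0.001, 1.546]
force: [-0.6, -0.2, -10.2]
width: 51.8
gripper_force: 66.5
```

```bash
python3 - <<'E'
from h import *
s=telemetry.read_state(); print(s["eef_pos"].round(1),np.degrees(s["tool_rot"]).round(2),s["force"].round(1))
for n in('side','top'):
    im,d=eyes.get_image(n); cv2.imwrite(f'pics/{n}11.png',im)
    r=finder.cut_out(n,'beam')
    if r:
        P=cloud(n,d,r[0]["mask"]); 
        t=P[(P[:,2]>np.percentile(P[:,2],97)-8)]
        c,sz,a=cv2.minAreaRect(P[:,:2].astype(np.float32)); print(n,r[0]["confidence"],len(P),np.percentile(P,[2,50,98],axis=0).round(1).tolist(),'rect',np.round(c,1),np.round(sz,1),round(a,1))
    print(n,[(np.round(w(n,x["location"])).tolist(),round(x["confidence"],2)) for x in finder.pinpoint(n,'beam_centre')[:2]])
    for k in ('upright_bare','upright_fitted','loose_arm','fitted_arm'): print(n,k,[(np.round(w(n,x["location"])).tolist(),round(x["confidence"],2)) for x in finder.pinpoint(n,k)[:1]])
E
```

```text
[621.3   6.5 195.2] [-1.7984e+02  6.0000e-02  8.8590e+01] [ -0.6  -0.2 -10.2]
side 0.87 2390 [[591.7, -204.6, 226.8], [611.5, -121.4, 273.6], [643.8, 191.3, 276.8]] rect [665.5 172. ] [767.2 141.1] 75.7
side [([620.0, 8.0, 250.0], 0.91), ([631.0, -115.0, 140.0], 0.56)]
side upright_bare [([698.0, -117.0, -4.0], 0.66)]
side upright_fitted [([707.0, 125.0, 4.0], 0.68)]
side loose_arm [([700.0, -120.0, 118.0], 0.83)]
side fitted_arm [([703.0, 124.0, 117.0], 0.81)]
top 0.64 2530 [[593.4, -199.7, 1.5], [618.8, -60.6, 274.5], [660.2, 214.4, 279.0]] rect [624.3   8.8] [533.  189.1] 88.5
top []
top upright_bare [([696.0, -115.0, 1.0], 0.6)]
top upright_fitted [([700.0, 121.0, 0.0], 0.98)]
top loose_arm [([699.0, -119.0, 114.0], 0.61)]
top fitted_arm [([704.0, 122.0, 113.0], 0.79)]
```

View pics/side11.png

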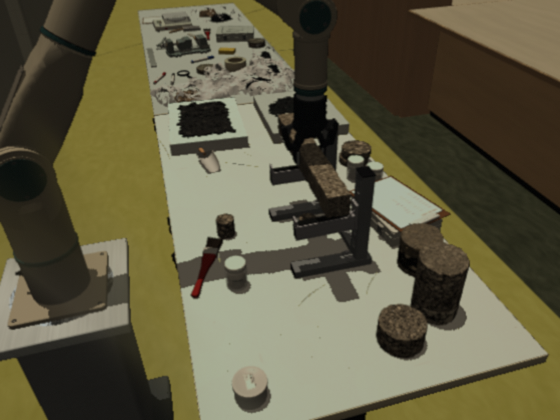

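The side view shows the beam held level above both arms (325,170), with the cores and the jar in their places. I'm correcting by +3 in x and -2 in y, then lowering it.

Emit:
{"op": "move_arm", "data": {"steps": [[0,0,0,0.003,-0.002,-0.015,0.0],[0,0,0,0,0,-0.02,0.0],[0,0,0,0,0,-0.015,0.0],[0,0,0,0,0,-0.007,0.0],[0,0,0,0,0,0,0.0]]}}

```text
clock: 32.25
eef_pos: [624.3, 3.8, 137.3]
tool_rot: [-3.138, 0.002, 1.546]
force: [-0.4, 0.0, -9.6]
width: 51.9
gripper_force: 66.5
```

Emit:
{"op": "move_arm", "data": {"steps": [[0,0,0,0,0,-0.003,0.0],[0,0,0,0,0,-0.002,0.0],[0,0,0,0,0,0,0.0]]}}

```text
clock: 32.55
eef_pos: [625.6, 3.9, 134.5]
tool_rot: [3.141, 0.001, 1.546]
force: [-0.5, -0.2, -9.2]
width: 51.6
gripper_force: 66.6
```

Emit:
{"op": "move_arm", "data": {"steps": [[0,0,0,0,0,-0.002,0.0],[0,0,0,0,0,0,0.0]]}}

```text
clock: 32.75
eef_pos: [625.3, 4.0, 132.2]
tool_rot: [3.142, 0.001, 1.546]
force: [-0.3, -0.4, -9.2]
width: 51.6
gripper_force: 66.6
```

Emit:
{"op": "move_arm", "data": {"steps": [[0,0,0,0,0,-0.001,0.0],[0,0,0,0,0,-0.001,0.0],[0,0,0,0,0,0,0.0]]}}

```text
clock: 33.05
eef_pos: [625.4, 3.9, 130.4]
tool_rot: [3.141, 0.001, 1.546]
force: [-0.8, 0.2, -7.0]
width: 52.2
gripper_force: 66.9
```

Emit:
{"op": "move_arm", "data": {"steps": [[0,0,0,0,0,-0.001,0.0],[0,0,0,0,0,-0.001,0.0],[0,0,0,0,0,0,0.0]]}}

```text
clock: 33.35
eef_pos: [625.5, 3.7, 129.8]
tool_rot: [3.141, 0.001, 1.545]
force: [-4.5, 0.5, 4.7]
width: 52.1
gripper_force: 68.2
```

```bash
python3 - <<'E'
from m import *
im,P=meas(545,697)
q=P[(P[:,0]>684)&(P[:,0]<697)&(P[:,1]>-131)&(P[:,1]<-100)&(P[:,2]>176)&(P[:,2]<200)]; print('plate top',np.percentile(q[:,2],[50,90,98]).round(1))
E
```

```text
[625.5   3.8 129.8] [1.7995e+02 6.0000e-02 8.8540e+01] [-5.4 -0.7  6.1]
upright side y -136.83
545 152 z [113.9 114.3 116.5 168.1] y -124.3
560 121 z [112.9 114.1 115.4 156.3] y -126.1
575 126 z [113.4 114.9 116.2 155.5] y -126.2
590 276 z [115.4 116.1 121.7 209.7] y -126.5
605 104 z [115.7 117.  119.2 210.5] y -126.4
620 85 z [206.4 206.8 207.  210.7] y None
635 71 z [205.9 206.1 206.4 210.8] y -111.9
665 22 z [152.  152.7 154.9 164.8] y -126.2
680 190 z [118.  119.1 122.8 186.7] y -129.4
695 400 z [ 90.5  90.8  94.8 218.2] y -135.8
plate top [184.7 187.3 192.5]
```

The beam bears on the arms, so I'm opening and lifting away.

Emit:
{"op": "move_arm", "data": {"steps": [[0,0,0,0,0,0.0005,0.085],[0,0,0,0,0,0,0.085],[0,0,0,0,0,0,0.085],[0,0,0,0,0,0,0.085],[0,0,0,0,0,0,0.085]]}}

```text
clock: 33.9
eef_pos: [625.5, 3.9, 128.6]
tool_rot: [3.141, 0.002, 1.546]
force: [-0.0, 1.3, 0.1]
width: 84.7
gripper_force: 0.0
```

Emit:
{"op": "move_arm", "data": {"steps": [[0,0,0,0,0,0.015,0.085],[0,0,0,0,0,0.03,0.085],[0,0,0,0,0,0.04,0.085],[0,0,0,0,0,0.045,0.085],[0,0,0,-0.02,0,0.04,0.085]]}}

```text
clock: 34.4
eef_pos: [607.1, 3.9, 300.4]
tool_rot: [3.139, 0.002, 1.546]
force: [0.2, -0.5, 0.5]
width: 85.0
gripper_force: 0.0
```

Emit:
{"op": "move_arm", "data": {"steps": [[0,0,0,-0.04,0,0.015,0.085],[0,0,0,-0.045,0,0.0,0.085],[0,0,0,-0.045,0,0,0.085],[0,0,0,-0.04,0,0,0.085],[0,0,0,0,0,0,0.085]]}}

```text
clock: 34.9
eef_pos: [429.8, 3.7, 313.6]
tool_rot: [-3.138, -0.0, 1.545]
force: [1.5, 1.3, 1.2]
width: 84.8
gripper_force: 0.0
```

```bash
python3 - <<'E'
from m import *
im,P=meas(545,697); cv2.imwrite('pics/side12.png',im); print(telemetry.read_state()["clock"])
q=P[(P[:,0]>684)&(P[:,0]<697)&(P[:,1]>-131)&(P[:,1]<-100)&(P[:,2]>176)&(P[:,2]<200)]; print('plate top',np.percentile(q[:,2],[50,90,98]).round(1))
for n in('side','top'):
    if n=='top': im,d=eyes.get_image(n); cv2.imwrite('pics/top12.png',im)
    else: im,d=eyes.get_image(n)
    P=cloud(n,d,np.ones(d.shape,bool)); t=P[(P[:,2]>200)&(P[:,2]<220)&(P[:,0]>580)&(P[:,0]<668)&(abs(P[:,1])<260)]
    c,sz,a=cv2.minAreaRect(t[:,:2].astype(np.float32)); print(n,len(t),'rect',np.round(c,1),np.round(sz,1),round(a,1))
    for y in(-180,-100,0,100,180):
        q=t[abs(t[:,1]-y)<25]; print(y,len(q),q.mean(0).round(1) if len(q) else '')
    for k in ('beam_centre','loose_arm','small_core','small_core_under','sample_jar'): print(n,k,[(np.round(w(n,x["location"])).tolist(),round(x["confidence"],2)) for x in finder.pinpoint(n,k)[:1]])
E
```

```text
[433.4   4.  314.2] [179.99   0.    88.57] [0.6 0.4 0.4]
upright side y -136.93
545 154 z [113.3 113.6 115.6 167.9] y -124.9
560 123 z [112.9 113.8 116.2 155.9] y -126.2
575 121 z [112.8 113.4 116.  155.6] y -126.0
590 283 z [116.2 117.1 121.1 209.2] y -126.6
605 99 z [115.1 115.5 117.5 210.7] y -127.2
620 86 z [205.8 206.  206.1 210.8] y -116.5
635 70 z [205.9 206.3 206.5 210.7] y None
665 23 z [151.6 152.1 153.4 167.4] y -117.1
680 190 z [118.1 120.1 123.9 187.2] y -129.2
695 402 z [ 91.4  91.6  95.2 218.8] y -136.4
34.95
plate top [184.3 187.3 187.7]
side 2133 rect [626.    5.1] [429.7  54.5] 88.7
-180 375 [ 619.4 -181.5  207.2]
-100 296 [ 620.9 -100.3  208.3]
0 235 [ 6.222e+02 -2.000e-01  2.091e+02]
100 205 [625.  100.5 210.1]
180 168 [627.1 179.2 210.7]
side beam_centre [([629.0, 3.0, 183.0], 0.92)]
side loose_arm [([704.0, -116.0, 113.0], 0.68)]
side small_core [([414.0, 94.0, -3.0], 0.74)]
side small_core_under [([698.0, -116.0, -1.0], 0.44)]
side sample_jar [([406.0, -112.0, 2.0], 0.57)]
top 2782 rect [626.2   3.8] [420.1  53.3] 88.7
-180 319 [ 620.7 -179.5  206.7]
-100 337 [ 623.3 -100.2  207.5]
0 337 [625.3  -0.  208.5]
100 337 [627.5 100.  209.3]
180 338 [629.1 180.5 210.1]
top beam_centre [([628.0, 3.0, 182.0], 0.64)]
top loose_arm [([697.0, -116.0, 113.0], 0.71)]
top small_core [([413.0, 87.0, -1.0], 0.45)]
top small_core_under [([632.0, 33.0, 2.0], 0.49)]
top sample_jar [([404.0, -115.0, -1.0], 0.73)]
```

The beam lies at (626, 4) with yaw 88.7°, square and centred. The plate is at the same height as the fitted arm's, and the bystanders are where they were. Handing in.

```bash
python3 -c "
from h import *
print(ctrl.finish_job())"
```

```text
the job is handed in; nothing more can be done
None
```

The loose arm is hooked level with the fitted one and its lock held in a pull test, though it droops about 2° at its free end; the beam lies square and centred across both arms, released, with the cores and jar untouched, and the job was handed in at about 35 s.

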